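# Right the fallen sugar tin, shut its push-pull cap and shelve it

## Robot

A 7-joint arm with a two-finger parallel gripper is mounted at the origin on the work surface. World frame = base frame: x ahead of the robot, y to its left, z up, the work surface at z = 0. Lengths are in mm, angles in rad, forces in N, time in s.
With the tool pointing down it reaches from about 400 to 875 mm from the base axis. Payload 4.4 kg.
Tool frame: the origin (TCP) lies midway between the tips of the shut fingers; the grasp point (between the pads) lies 19 mm behind it; x points along the fingers, z is the direction in which the jaws open and shut, and the axes are right-handed (so a half turn about x gives the same grasp; the last joint's range is limited). The gripper opens to 85 mm and grips with 20 to 120 N. Pads are 22 mm wide; open, the fingers measure 114 mm over their backs; the gripper's body (76 mm by 85 mm) begins 54 mm behind the grasp point. The pads swing forward as they close: fully open they stand 13 mm farther back than shut.
Start: joints at [1.138, 0.628, 0.038, 1.517, -0.027, 0.996, -0.02], TCP at [233.138, -606.766, 231.313] pointing down, gripper open.
Joint ranges: [-3.06, 3.06], [-0.37, 2.12], [-1.25, 1.32], [0.18, 2.47], [-1.1, 4.24], [0.23, 1.98], [-2.94, 2.94]. Speed limits (rad/s): [2.57, 2.57, 3.14, 3.14, 3.14, 3.14, 3.14].

## Interface

Orientations are given as [roll, pitch, yaw] about the fixed x, y, z axes, in that order (R = Rz(yaw) Ry(pitch) Rx(roll)).
In Python, from cell import ctrl gives the robot as it stands. The module is installed in compiled form; this text tells all that it offers.
- The arm moves only by the tool servo_tool, never from a script. Its argument "rows" is a list of rows, each an object of numbers: "dx", "dy", "dz": the shift along the tool's x, y, z in units of 750 mm (1.0 is 750 mm); "wx", "wy", "wz": the turn, a rotation vector about the tool's x, y, z in units of 6 degrees (1.0 is 6 degrees); "fingers": the closure, from 0 (fully open) to 1 (shut). In form: [{"dx": .., "dy": .., "dz": .., "wx": .., "wy": .., "wz": .., "fingers": ..}, ...]. A call has 1 to 5 rows; each row shifts and turns the commanded pose from where the row before left it, along the tool's axes as they then stand; what a row does not reach is not made up. A row lasts 1/8 s, in which the tool goes at most 62.5 mm and 10.7 degrees, less where a joint would pass 70% of its speed; a pose out of reach is approached as far as the arm can. A call with a number of a shift or a turn outside -1 to 1 is refused whole. A call with a gripper value outside its range is refused whole. The fingers move at their own pace and stop on an object; the grip force is fixed at half the most. Time passes only in rows, so rows that do not move let the fingers close. It gives the time, the measured TCP pose, the force and the opening at its end, in the units of the state.
- ctrl.read_state(): the state, without advancing time (a new reading comes with each control period).
- ctrl.get_image(name): name is "scene" or "top"; returns the picture (420x560x3 uint8, red, green, blue); there is no depth.
- ctrl.camera_info(name): a dict with "fovy" (degrees; the focal length in pixels is half the picture's height over the tangent of half this angle, whatever the lens; pixels are square), "cx", "cy" (the principal point, pixels), "R" (3x3) and "t" (3): a world point X has camera coordinates R X + t. Camera axes: x right, y down, z forward; pixel columns grow to the right and rows downward; lengths in mm; the calibration is good to about 2 mm. A picture is of the moment at which its call begins. camera_info takes no time and is no camera call.
- ctrl.finish_job(): hands the job in, once; it reports no verdict.
Trained networks look in the newest picture that a camera, given by its name, has taken for a name from the list of things; names that differ only in an ending like _2 or _b are one class to them, and where a whole thing is asked for, a point or a joint stands for the part that bears it (a point fixed in the world has none). Each returns a list of dicts, best first, with "conf" (0 to 1); they miss things now and then, are a little off and sometimes report something else, mostly with a low value. They report only what shows in the picture. A call takes as long as a camera call. They do not tell look-alikes from the thing itself.
- ctrl.search_frame(label, camera): "extent" ([centre column, centre row, width, height] in pixels, round what is visible of it).
- ctrl.silhouettes(label, camera): "region" (420x560 bool, what is visible of it) and "extent" ([centre column, centre row, width, height] in pixels, round what is visible of it).
- ctrl.mark_of(label, camera): "point" ([column, row] in pixels: a listed point, or the origin of a listed thing).
The state is a dict: "clock": time; "qpos": joint angles; "qd": joint speeds; "tau": joint torques, N m; "eef_pos": TCP position; "tool_rot": TCP orientation; "force": force on the tool from outside, world axes, zero at the start; "torque": the same for the moment, N m; "width": finger opening in mm.
Only numpy, scipy, OpenCV 4.12 (cv2) and the standard library are available. Lean on these libraries where they do the work, as an engineer would, in place of code of your own. Each camera call takes 0.05 s, during which the arm holds its last target.

## Task

The square sugar tin has fallen over with its push-pull cap pulled out. Stand it upright on the worktop, push the cap fully home and let go; then take the tin again, lift it onto the low crate and leave it standing, still shut, centred on the cork coaster between or beside the glasses. Leave the glasses, the coffee pot and the lidded jar where they are.

Things in the scene. Friction and masses are not known exactly. Their poses are not given: they have to be found in the camera images.
- tin_mid (a point): Middle of the square sugar tin without its cap, in plain aluminium, 44 x 44 mm across, 110 mm long without the cap, about 0.28 kg. Its x axis runs along the tin from foot to cap (points up when the tin stands upright); y and z are square to the flat sides. At the start it lies on a flat side on the worktop, x level, the point 22 mm above the worktop. The four long sides are flat and may be gripped anywhere.
- tin_foot (a point): Centre of the tin's flat foot face (44 x 44 mm), 55 mm from tin_mid towards -x; same axes as tin_mid.
- cap_top (a point): Centre of the outer end face of the cap, a black round disc 36 mm across and 20 mm long, on the tin's centre line; same axes as tin_mid. With the cap home this point lies 76 mm from tin_mid; pulled out, farther by the joint value. The cap cannot come off: it slides on a 24 mm neck.
- cap (a joint): How far the cap is pulled out along the tin's +x, m: 0 is fully home (a 1 mm gap to the tin's shoulder), 0.026 the stop. It starts 16 to 25 mm out, stays where it is left, and slides against a holding force of about 6 N either way.
- crate: Low teak crate lying on its side, fixed to the worktop: 190 mm in its x, 320 mm in its y, 140 mm high, flat slatted top. Origin at the centre of its underside; x points away from its open mouth, y along its length. The coaster and the two glasses stand in a row along y on its top, about 105 mm apart, in any order.
- place (a point): Centre of the top of the round cork coaster, 72 mm across, 4 mm thick, fixed on the crate's top (this point is 144 mm above the worktop): the tin's place.
- glass1_mid (a point): Middle of a clear tea glass standing on the crate, 75 mm high, 54 mm across the rim; half-way up.
- glass2_mid (a point): The same for the other, like glass.
- pot_mid (a point): Middle of the copper-coloured coffee pot standing on the worktop beside the tin, 95 mm high, 74 mm across at the widest, half-way up. A wooden stick handle 11 mm thick points along its -x, its end 110 mm from the pot's axis and 92 mm high.
- jar_mid (a point): Middle of the round lidded plastic jar standing on the worktop on the other side of the tin, 82 mm high, 72 mm across; half-way up.
There are look-alikes about, which are no part of the job. There is more than one size of the part that bears tin_mid; the job needs the middle-sized.

How it is judged:
By the outcome, as a careful person would: the job done as asked, in the order asked, and still so for the second after the job is handed in, with the robot touching nothing.
It also fails if it takes over 58 s, if anything falls off the work surface, if the arm or the gripper's body presses on something with over 40 N, if the wrist force passes 120 N, or if a joint passes its speed limit or range.

## Working session

There is one attempt and no reset: what is moved stays moved. The work goes in short steps, Python scripts to look and compute and a tool call to move; the robot and the scene stay as the last step left them, time stands still between calls to the robot, and variables do not carry over. Pictures are saved under pics/ and viewed, and the job is handed in when it is done.

Besides the shell and the picture viewer there is one more tool, called as a command line: name --argument value ..., lists and objects as JSON in quotes. servo_tool: Moves the arm, as the interface text tells. Its arguments: {"type":"object","properties":{"rows":{"type":"array"}},"required":["rows"]}

```bash
mkdir -p pics; ls; cat > h.py <<'E'
import numpy as np, cv2
from cell import ctrl
def save(name,img): cv2.imwrite('pics/'+name,cv2.cvtColor(img,cv2.COLOR_RGB2BGR))
def cam(n):
    c=ctrl.camera_info(n);f=210/np.tan(np.radians(c['fovy'])/2)
    return f,c['cx'],c['cy'],np.array(c['R']),np.array(c['t'])
def ray(n,p):
    f,cx,cy,R,t=cam(n); d=R.T@np.array([(p[0]-cx)/f,(p[1]-cy)/f,1.]); return -R.T@t,d/np.linalg.norm(d)
def atz(n,p,z):
    o,d=ray(n,p); return o+d*(z-o[2])/d[2]
def tri(p1,p2,n1='scene',n2='top'):
    o1,d1=ray(n1,p1);o2,d2=ray(n2,p2)
    s=np.linalg.lstsq(np.c_[d1,-d2],o2-o1,rcond=None)[0]
    a=o1+d1*s[0];b=o2+d2*s[1]; return (a+b)/2,np.linalg.norm(a-b)
def proj(n,X):
    f,cx,cy,R,t=cam(n); c=R@np.array(X,float)+t; return np.array([f*c[0]/c[2]+cx,f*c[1]/c[2]+cy])
E
python3 - <<'E'
from h import *
s=ctrl.read_state(); print(s)
for n in('scene','top'):
    i=ctrl.get_image(n); save(n+'0.png',i); print({k:(np.round(v,3).tolist()) for k,v in ctrl.camera_info(n).items()})
    o=cam(n); print(n,'at',-o[3].T@o[4])
    for l in('tin_mid','tin_foot','cap_top','crate','place','glass1_mid','pot_mid','jar_mid'):
        print(l,[(np.round(r['point']).tolist(),round(r['conf'],2)) for r in ctrl.mark_of(l,n)])
E
```

```text
pics
{'clock': 0.0, 'qpos': array([ 1.13821411,  0.62935405,  0.03842305,  1.51837648, -0.02701518,
        0.99629063, -0.01998184]), 'qd': array([ 0.00056138,  0.00095027, -0.0001914 , -0.00090823, -0.00041445,
        0.00010374,  0.0001454 ]), 'tau': array([-1.52585944e-03, -5.63413095e+01,  1.22581422e+00, -1.93448031e+01,
        1.09946533e-02,  1.05051047e-02,  6.39100293e-06]), 'eef_pos': array([ 232.91466503, -606.16333069,  230.3808921 ]), 'tool_rot': array([-3.14057309,  1.56888503,  1.93862309]), 'force': array([ 0.66104464, -0.54801673,  0.38459218]), 'torque': array([ 0.02148523, -0.00435368, -0.07888893]), 'width': 85.54605140691682}
{'fovy': 56.788, 'cx': 284.116, 'cy': 207.825, 'R': [[0.025, 1.0, -0.001], [0.707, -0.018, -0.707], [-0.707, 0.017, -0.707]], 't': [-73.81, -296.463, 1399.028]}
scene at [1200.27819298   45.17146845  779.68619902]
tin_mid [([173.0, 250.0], 0.82), ([212.0, 185.0], 0.77), ([150.0, 309.0], 0.75)]
tin_foot [([235.0, 190.0], 0.89), ([163.0, 264.0], 0.78), ([135.0, 321.0], 0.71)]
cap_top [([189.0, 222.0], 0.61), ([173.0, 187.0], 0.58), ([166.0, 291.0], 0.38)]
crate [([361.0, 248.0], 0.56)]
place [([330.0, 204.0], 0.9)]
glass1_mid [([372.0, 201.0], 0.86)]
pot_mid [([125.0, 241.0], 0.75)]
jar_mid [([209.0, 257.0], 0.7)]
{'fovy': 55.022, 'cx': 281.475, 'cy': 209.343, 'R': [[-0.009, -1.0, -0.016], [-0.994, 0.011, -0.109], [0.109, 0.014, -0.994]], 't': [67.316, 571.378, 1149.388]}
top at [ 443.68094367   44.32204641 1205.52049452]
tin_mid [([359.0, 280.0], 0.89), ([377.0, 209.0], 0.86), ([383.0, 153.0], 0.62)]
tin_foot [([331.0, 280.0], 0.94), ([388.0, 140.0], 0.75), ([380.0, 189.0], 0.73)]
cap_top [([375.0, 166.0], 0.5), ([393.0, 281.0], 0.49), ([368.0, 239.0], 0.41)]
crate [([212.0, 213.0], 0.88)]
place [([242.0, 212.0], 0.89)]
glass1_mid [([201.0, 201.0], 0.88)]
pot_mid [([422.0, 207.0], 0.78)]
jar_mid [([344.0, 188.0], 0.68)]
```

View pics/scene0.png

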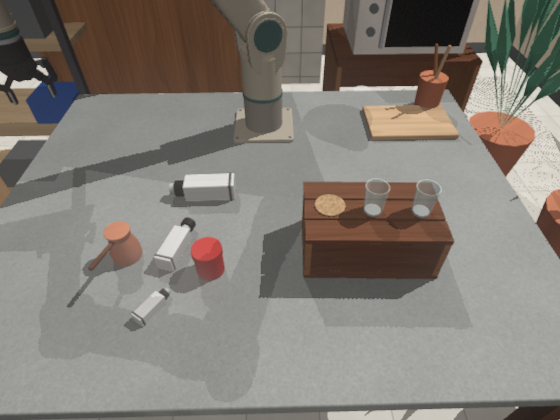

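View pics/top0.png

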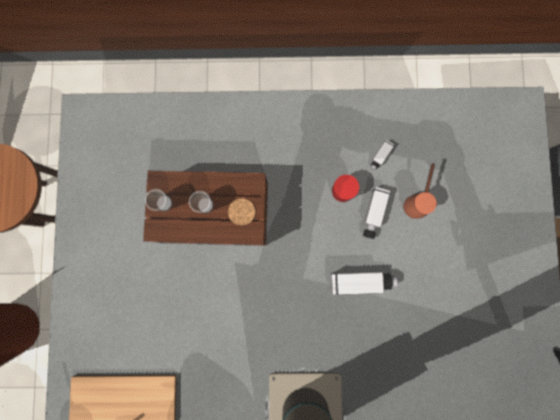

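```bash
python3 - <<'E'
from h import *
a=ctrl.get_image('top')[120:310,300:460]; a=cv2.resize(a,None,fx=3,fy=3,interpolation=cv2.INTER_CUBIC); 
b=ctrl.get_image('scene')[160:340,90:270]; b=cv2.resize(b,None,fx=3,fy=3,interpolation=cv2.INTER_CUBIC); save('t1.png',a);save('s1.png',b)
prs={'A':((173,250),(377,209),(163,264),(380,189),(189,222),(368,239)),'B':((212,185),(359,280),(235,190),(331,280),(173,187),(393,281)),'C':((150,309),(383,153),(135,321),(388,140),(166,291),(375,166))}
for k,v in prs.items():
    print(k,[ (np.round(x[0],1),round(x[1],1)) for x in(tri(v[i],v[i+1]) for i in(0,2,4))])
print('place',tri((330,204),(242,212)),'crate',tri((361,248),(212,213)))
print('pot',tri((125,241),(422,207)),'jar',tri((209,257),(344,188)),'g',tri((372,201),(201,201)))
for n in('scene','top'):
  for l in('tin_mid','glass1_mid','pot_mid','jar_mid','cap_top'):
    print(n,l,[(np.round(r['extent']).tolist(),round(r['conf'],2)) for r in ctrl.search_frame(l,n)])
E
```

```text
A [(array([ 572.5, -222.5,    7.6]), np.float64(0.5)), (array([ 630. , -230.8,   26. ]), np.float64(2.6)), (array([ 483.5, -192.6,   15.3]), np.float64(2.0))]
B [(array([ 366.2, -148.8,   43.3]), np.float64(15.8)), (array([365.9, -78.5,  21.5]), np.float64(2.5)), (array([ 362.4, -254.5,   34.2]), np.float64(1.1))]
C [(array([ 741.5, -244.4,   10.4]), np.float64(3.3)), (array([ 778.2, -260.8,   24.9]), np.float64(3.8)), (array([ 700.3, -216.3,   17.5]), np.float64(5.4))]
place (array([554.07267346, 166.18273384, 142.95477803]), np.float64(3.1052329633673996)) crate (array([566.6686059 , 265.90212665,  -6.24662062]), np.float64(13.058591046088964))
pot (array([ 571.64366199, -337.97926995,   45.90232258]), np.float64(10.632737669015512)) jar (array([ 630.08760732, -119.63351205,   49.72491017]), np.float64(1.4193411503895297)) g (array([579.54872244, 261.77435384, 175.76198137]), np.float64(10.3360468804591))
scene tin_mid [([151.0, 307.0, 41.0, 39.0], 0.86), ([203.0, 186.0, 62.0, 34.0], 0.71), ([176.0, 245.0, 42.0, 54.0], 0.58)]
scene glass1_mid [([375.0, 200.0, 25.0, 34.0], 0.59)]
scene pot_mid [([117.0, 246.0, 53.0, 51.0], 0.75)]
scene jar_mid [([208.0, 257.0, 33.0, 47.0], 0.61)]
scene cap_top [([189.0, 224.0, 16.0, 12.0], 0.61), ([168.0, 294.0, 10.0, 9.0], 0.46)]
top tin_mid [([376.0, 213.0, 23.0, 48.0], 0.72), ([364.0, 283.0, 67.0, 26.0], 0.71), ([382.0, 156.0, 23.0, 25.0], 0.55)]
top glass1_mid [([200.0, 201.0, 26.0, 22.0], 0.79), ([242.0, 212.0, 26.0, 28.0], 0.41)]
top pot_mid [([420.0, 190.0, 34.0, 50.0], 0.65), ([205.0, 207.0, 124.0, 72.0], 0.18)]
top jar_mid [([346.0, 189.0, 24.0, 30.0], 0.88)]
top cap_top [([386.0, 283.0, 6.0, 20.0], 0.57)]
```

The "scene" view shows three tins: B, large, at (208,187); A, at (175,245) between the red jar (209,258) and the copper pot (125,245); and C, small, at (150,307). The coaster is at (330,205), with glasses at (375,198) and (426,198). In "top", A is at (377,209), B at (362,283) and C at (383,153).

By size and by its place between pot and jar, A should be the middle one. I'll check this in a crop and measure its axis.

View pics/t1.png

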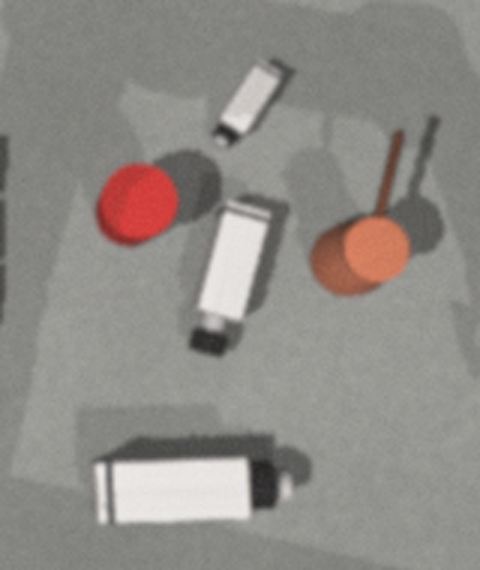

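View pics/s1.png

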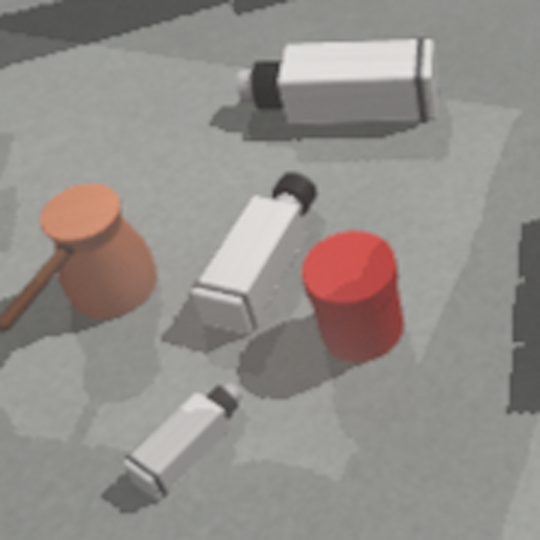

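```bash
python3 - <<'E'
from h import *
import itertools
for n in('top','scene'):
  for z in ([44] if n=='top' else [44]):
   for r in ctrl.silhouettes('tin_mid',n)[:3]:
    m=r['region'].astype(np.uint8); ys,xs=np.nonzero(m)
    W=np.array([atz(n,(x,y),z)[:2] for x,y in zip(xs,ys)],np.float32)
    q=cv2.minAreaRect(W); print(n,round(r['conf'],2),[round(v) for v in r['extent']],m.sum(),np.round(q[0],1),np.round(q[1],1),round(q[2],1))
    print(np.round(cv2.boxPoints(q),0).tolist())
  for r in ctrl.mark_of('place',n)[:1]: print('place',atz(n,r['point'],144))
  for l,z in(('jar_mid',41),('pot_mid',47.5),('glass1_mid',181.5)):
    for r in ctrl.mark_of(l,n)[:2]: print(l,r['point'],np.round(atz(n,r['point'],z),1))
E
```

```text
top 0.89 [383, 156, 23, 26] 335 [ 727.2 -232.1] [33.1 97.4] 55.3
[[678.0, -218.0], [758.0, -273.0], [777.0, -246.0], [697.0, -191.0]]
top 0.87 [363, 283, 65, 24] 1301 [ 359.5 -167.9] [ 60.6 186.7] 0.9
[[328.0, -75.0], [331.0, -262.0], [391.0, -261.0], [388.0, -74.0]]
top 0.61 [377, 212, 24, 46] 801 [ 557.  -209.2] [ 50.9 150.8] 72.4
[[477.0, -211.0], [621.0, -256.0], [637.0, -208.0], [493.0, -162.0]]
place [551.69289868 163.44143749 144.        ]
jar_mid [341.9, 188.1] [ 631.4 -115.5   41. ]
pot_mid [421.7, 203.8] [ 581.9 -342.5   47.5]
glass1_mid [200.5, 203.6] [572.8 267.  181.5]
scene 0.95 [149, 308, 40, 44] 738 [ 750.5 -226.5] [45.8 95. ] 54.9
[[699.0, -218.0], [776.0, -273.0], [803.0, -235.0], [725.0, -180.0]]
scene 0.82 [204, 185, 61, 31] 1533 [ 373.4 -166.9] [116.7 185.2] 3.0
[[310.0, -77.0], [320.0, -262.0], [437.0, -256.0], [427.0, -71.0]]Traceback (most recent call last):
  File "<stdin>", line 7, in <module>
  File "h.py", line 10, in atz
    o,d=ray(n,p); return o+d*(z-o[2])/d[2]
        ~~~^^^^^
  File "h.py", line 8, in ray
    f,cx,cy,R,t=cam(n); d=R.T@np.array([(p[0]-cx)/f,(p[1]-cy)/f,1.]); return -R.T@t,d/np.linalg.norm(d)
                ~~~^^^
  File "h.py", line 5, in cam
    c=ctrl.camera_info(n);f=210/np.tan(np.radians(c['fovy'])/2)
ValueError: time passes only in moves, steps and waits
```

```bash
python3 - <<'E'
from h import *
P=lambda u,v:(300+(u+.5)/3-.5,120+(v+.5)/3-.5)
c=[atz('top',P(*p),44)[:2] for p in((229,202),(271,210),(241,320),(199,308))]
cap=[atz('top',P(*p),22)[:2] for p in((190,347),(225,356))]
foot=(c[0]+c[1])/2; sh=(c[2]+c[3])/2; ct=(cap[0]+cap[1])/2
print(np.round(c,1).tolist(),np.round(cap,1).tolist())
print('foot',foot,'sh',sh,'cap',ct,'len',np.linalg.norm(foot-sh),'w',np.linalg.norm(c[0]-c[1]),np.linalg.norm(c[2]-c[3]),'foot-cap',np.linalg.norm(foot-ct))
d=sh-foot; print('yaw',np.arctan2(d[1],d[0]), 'mid',(foot+sh)/2); d=ct-foot;print('yaw cap',np.arctan2(d[1],d[0]))
# scene: foot face corners bottom & top
Q=lambda u,v:(90+(u+.5)/3-.5,160+(v+.5)/3-.5)
s=[atz('scene',Q(*p),44)[:2] for p in((196,285),(247,295),(256,198),(299,212))]
print(np.round(s,1).tolist())
print('foot low',np.round([atz('scene',Q(*p),0)[:2] for p in((202,316),(251,331))],1).tolist())
print('coaster', np.round(atz('top',(242,212),144),1),np.round(atz('scene',(330,205),144),1))
print('glass scene',np.round([atz('scene',p,140)[:2] for p in((373,211),(423,211))],1).tolist(),'top rim',np.round([atz('top',p,140+0)[:2] for p in((205,202),(163,203))],1).tolist())
# crate top corners
print(np.round([atz('top',p,140)[:2] for p in((149,171),(266,173),(266,245),(144,242))],1).tolist())
print(np.round(atz('top',(300+141/3,120+200/3),82),1),'jar lid top;  pot rim',np.round(atz('top',(300+377/3,120+249/3),95),1))
s=ctrl.read_state();print(s['clock'])
from scipy.spatial.transform import Rotation as Ro
print(Ro.from_euler('xyz',s['tool_rot']).as_matrix().round(3))
E
```

```text
[[632.9, -214.0], [624.6, -254.2], [518.4, -221.5], [530.4, -181.7]] [[494.0, -176.0], [484.9, -209.7]]
foot [ 628.75955328 -234.07754255] sh [ 524.38924476 -201.5836454 ] cap [ 489.46996291 -192.87335735] len 109.31154858067987 w 41.049116172417946 41.492263415239734 foot-cap 145.25623864358968
yaw 2.8397715231602096 mid [ 576.57439902 -217.83059398]
yaw cap 2.853978165712586
[[615.3, -250.1], [626.4, -207.6], [522.4, -218.6], [539.3, -179.5]]
foot low [[612.9, -256.0], [629.1, -212.9]]
coaster [553.8 164.5 144. ] [558.4 167.2 144. ]
glass scene [[576.6, 265.0], [579.6, 380.4]] top rim [[582.2, 264.0], [580.8, 376.7]]
[[668.3, 416.6], [658.9, 100.5], [466.1, 101.5], [477.2, 424.9]]
[ 628.7 -124.3   82. ] jar lid top;  pot rim [ 578.3 -337.7   95. ]
1.8
[[ 0.     0.933  0.359]
 [ 0.     0.359 -0.933]
 [-1.     0.    -0.   ]]
```

I choose A. It measures 109 x 41–44 mm, against B at about 60 mm wide and C at about 30 mm wide, and it lies between the jar and the pot. Next I'll plan the approach.

```bash
cat > pl.py <<'E'
import numpy as np
from scipy.spatial.transform import Rotation as Ro
def Rtool(xdir,zaxis):
    x=np.array(xdir,float);x/=np.linalg.norm(x);z=np.array(zaxis,float);z-=x*(x@z);z/=np.linalg.norm(z)
    return np.c_[x,np.cross(z,x),z]
def plan(p,R,p2,R2,fingers,n=None):
    p=np.array(p,float);p2=np.array(p2,float)
    w=Ro.from_matrix(R.T@R2).as_rotvec();ang=np.degrees(np.linalg.norm(w))
    k=n or int(np.ceil(max(np.linalg.norm(p2-p)/58,ang/5.9,1)))
    d=(p2-p)/k
    out=[]
    for i in range(k):
        dt=R.T@d/750; wt=np.degrees(w)/k/6
        out.append([round(float(v),4) for v in (*dt,*wt)]+[fingers])
        R=R@Ro.from_rotvec(w/k).as_matrix();
    return out
def show(rows):
    last=None
    for i in range(0,len(rows),5):
        print(i//5, ' | '.join(' '.join('%g'%v for v in r) for r in rows[i:i+5]))
E
cat > a1.py <<'E'
from h import *; from pl import *
s=ctrl.read_state()
R0=Ro.from_euler('xyz',s['tool_rot']).as_matrix()
p0=np.array([233.138,-606.766,231.313])
xt=np.array([np.cos(2.845),np.sin(2.845),0]);up=np.array([0,0,1.])
t=np.radians(8)
dr=-xt*np.sin(t)-up*np.cos(t)
R1=Rtool(dr,-np.cross(xt,up))
G=np.array([576,-216.5,22])+20*xt; G[2]=24.5
T=G+19*dr
print('TCP',T,'rot',Ro.from_matrix(R1).as_euler('xyz'))
pre=T-dr*130
print(pre)
show(plan(p0,R0,pre,R1,0)); show(plan(pre,R1,T,R1,0))
E
python3 a1.py
```

```text
TCP [ 559.40207604 -211.427562      5.68490669] rot [ 1.57079633  1.43116999 -0.29659265]
[ 542.09952993 -206.13978669  134.41975563]
0 0.0144 0.064 -0.039 0.7027 -0.0492 0.1426 0 | 0.0151 0.0607 -0.0437 0.7027 -0.0492 0.1426 0 | 0.0157 0.0571 -0.0481 0.7027 -0.0492 0.1426 0 | 0.0163 0.0532 -0.0522 0.7027 -0.0492 0.1426 0 | 0.0168 0.049 -0.0561 0.7027 -0.0492 0.1426 0
1 0.0172 0.0445 -0.0596 0.7027 -0.0492 0.1426 0 | 0.0175 0.0397 -0.0628 0.7027 -0.0492 0.1426 0 | 0.0177 0.0347 -0.0656 0.7027 -0.0492 0.1426 0 | 0.0178 0.0295 -0.0681 0.7027 -0.0492 0.1426 0
0 0.0578 0 -0 0 0 0 0 | 0.0578 0 -0 0 0 0 0 | 0.0578 0 -0 0 0 0 0
```

servo_tool --rows '[{"dx": 0.0144, "dy": 0.064, "dz": -0.039, "wx": 0.703, "wy": -0.049, "wz": 0.143, "fingers": 0}, {"dx": 0.0151, "dy": 0.0607, "dz": -0.0437, "wx": 0.703, "wy": -0.049, "wz": 0.143, "fingers": 0}, {"dx": 0.0157, "dy": 0.0571, "dz": -0.0481, "wx": 0.703, "wy": -0.049, "wz": 0.143, "fingers": 0}, {"dx": 0.0163, "dy": 0.0532, "dz": -0.0522, "wx": 0.703, "wy": -0.049, "wz": 0.143, "fingers": 0}, {"dx": 0.0168, "dy": 0.049, "dz": -0.0561, "wx": 0.703, "wy": -0.049, "wz": 0.143, "fingers": 0}]'

```text
clock: 2.42
eef_pos: [405.9, -382.9, 177.4]
tool_rot: [1.422, 1.491, -0.153]
force: [-0.2, -0.6, 0.6]
width: 85.1
```

servo_tool --rows '[{"dx": 0.0172, "dy": 0.0445, "dz": -0.0596, "wx": 0.703, "wy": -0.049, "wz": 0.143, "fingers": 0}, {"dx": 0.0175, "dy": 0.0397, "dz": -0.0628, "wx": 0.703, "wy": -0.049, "wz": 0.143, "fingers": 0}, {"dx": 0.0177, "dy": 0.0347, "dz": -0.0656, "wx": 0.703, "wy": -0.049, "wz": 0.143, "fingers": 0}, {"dx": 0.0178, "dy": 0.0295, "dz": -0.0681, "wx": 0.703, "wy": -0.049, "wz": 0.143, "fingers": 0}, {"fingers": 0}]'

```text
schema error: expected keys dx, dy, dz, wx, wy, wz, fingers
```

servo_tool --rows '[{"dx": 0.0172, "dy": 0.0445, "dz": -0.0596, "wx": 0.703, "wy": -0.049, "wz": 0.143, "fingers": 0}, {"dx": 0.0175, "dy": 0.0397, "dz": -0.0628, "wx": 0.703, "wy": -0.049, "wz": 0.143, "fingers": 0}, {"dx": 0.0177, "dy": 0.0347, "dz": -0.0656, "wx": 0.703, "wy": -0.049, "wz": 0.143, "fingers": 0}, {"dx": 0.0178, "dy": 0.0295, "dz": -0.0681, "wx": 0.703, "wy": -0.049, "wz": 0.143, "fingers": 0}, {"dx": 0, "dy": 0, "dz": 0, "wx": 0, "wy": 0, "wz": 0, "fingers": 0}]'

```text
clock: 3.05
eef_pos: [545.0, -199.1, 133.4]
tool_rot: [1.594, 1.432, -0.263]
force: [-0.5, -0.9, 0.4]
width: 85.2
```

```bash
python3 - <<'E'
from h import *
s=ctrl.read_state(); print(s['clock'],s['qpos'].round(3),s['eef_pos'].round(1),s['tool_rot'].round(3),s['force'].round(1))
a=ctrl.get_image('top')[120:310,300:460]; save('t2.png',cv2.resize(a,None,fx=3,fy=3))
print(proj('top',s['eef_pos']),proj('scene',s['eef_pos']))
E
```

```text
3.05 [ 0.165  0.614  0.211  1.948 -0.292  0.468 -1.274] [ 545.  -199.1  133.4] [ 1.594  1.432 -0.263] [-0.5 -0.9  0.4]
[378.8402492  214.19782762] [174.05446236 207.04047566]
```

View pics/t2.png

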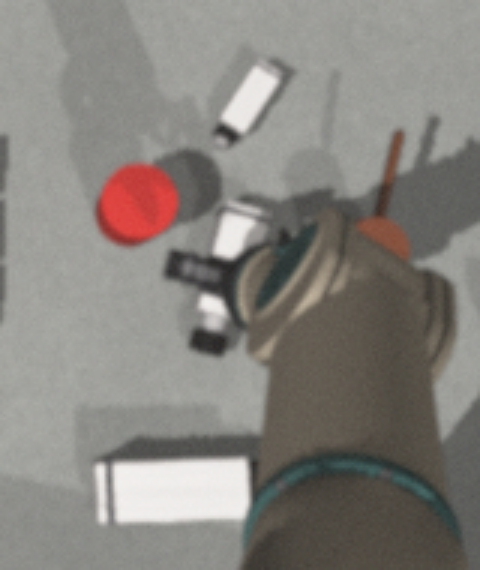

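```bash
sed -i 's/^s=ctrl.read_state()/s=ctrl.read_state(); print(s["clock"],s["eef_pos"].round(1),s["qpos"].round(2))/; s/^p0=.*/p0=s["eef_pos"]/; s/^show.*/show(plan(p0,R0,T-dr*40,R1,0,2)); show(plan(T-dr*40,R1,T,R1,0))/' a1.py; python3 a1.py
```

```text
3.1 [ 543.3 -202.9  133.9] [ 0.17  0.61  0.21  1.95 -0.29  0.47 -1.27]
TCP [ 559.40207604 -211.427562      5.68490669] rot [ 1.57079633  1.43116999 -0.29659265]
[ 542.09952993 -206.13978669  134.41975563]
0 0.0596 -0.0001 0.0024 0.0277 -0.0086 0.0025 0 | 0.0596 -0.0001 0.0024 0.0277 -0.0086 0.0025 0
0 0.0533 -0 -0 0 0 0 0
```

servo_tool --rows '[{"dx": 0.055, "dy": 0, "dz": 0, "wx": 0, "wy": 0, "wz": 0, "fingers": 0}, {"dx": 0.055, "dy": 0, "dz": 0, "wx": 0, "wy": 0, "wz": 0, "fingers": 0}, {"dx": 0.04, "dy": 0, "dz": 0, "wx": 0, "wy": 0, "wz": 0, "fingers": 0}, {"dx": 0.022, "dy": 0, "dz": 0, "wx": 0, "wy": 0, "wz": 0, "fingers": 0}, {"dx": 0, "dy": 0, "dz": 0, "wx": 0, "wy": 0, "wz": 0, "fingers": 0}]'

```text
clock: 3.72
eef_pos: [557.8, -213.1, 5.8]
tool_rot: [1.567, 1.433, -0.304]
force: [-0.5, -1.1, 1.1]
width: 85.2
```

servo_tool --rows '[{"dx": 0, "dy": 0, "dz": 0, "wx": 0, "wy": 0, "wz": 0, "fingers": 1}, {"dx": 0, "dy": 0, "dz": 0, "wx": 0, "wy": 0, "wz": 0, "fingers": 1}, {"dx": 0, "dy": 0, "dz": 0, "wx": 0, "wy": 0, "wz": 0, "fingers": 1}, {"dx": 0, "dy": 0, "dz": 0, "wx": 0, "wy": 0, "wz": 0, "fingers": 1}, {"dx": 0, "dy": 0, "dz": 0, "wx": 0, "wy": 0, "wz": 0, "fingers": 1}]'

```text
clock: 4.35
eef_pos: [559.9, -211.9, 8.0]
tool_rot: [1.57, 1.429, -0.298]
force: [-1.9, 0.5, 5.9]
width: 43.1
```

```bash
cat > a2.py <<'E'
from h import *; from pl import *
s=ctrl.read_state(); print(s["clock"],s["eef_pos"].round(1),s["qpos"].round(2))
up=np.array([0,0,1.]); xt=np.array([np.cos(2.845),np.sin(2.845),0]); t=np.radians(8)
R1=Rtool(-xt*np.sin(t)-up*np.cos(t),-np.cross(xt,up))
p0=np.array([559.4,-211.4,5.7])
p1=p0+[0,0,170]
show(plan(p0,R1,p1,R1,1)); print()
def fin(G,az,tilt):
    h=np.array([np.cos(az),np.sin(az),0]); b=np.radians(90-tilt)
    d=h*np.cos(b)-up*np.sin(b); return np.array(G)+19*d,Rtool(d,-np.cross(h,up))
p2,R2=fin([455,-20,160],np.radians(180),75)
print(p2); show(plan(p1,R1,p2,R2,1))
E
python3 a2.py
```

```text
4.35 [ 559.9 -211.9    8. ] [ 0.24  0.84  0.13  1.95 -0.43  0.23 -1.15]
0 -0.0748 0.0105 0 0 0 0 1 | -0.0748 0.0105 0 0 0 0 1 | -0.0748 0.0105 0 0 0 0 1

[436.6474093  -20.         155.08243814]
0 -0.0003 -0.0155 -0.0131 -0.172 -0.1139 -0.9149 1 | 0.001 -0.0152 -0.0134 -0.172 -0.1139 -0.9149 1 | 0.0023 -0.0148 -0.0137 -0.172 -0.1139 -0.9149 1 | 0.0035 -0.0143 -0.014 -0.172 -0.1139 -0.9149 1 | 0.0047 -0.0137 -0.0143 -0.172 -0.1139 -0.9149 1
1 0.0058 -0.0129 -0.0146 -0.172 -0.1139 -0.9149 1 | 0.0068 -0.012 -0.0149 -0.172 -0.1139 -0.9149 1 | 0.0077 -0.0111 -0.0151 -0.172 -0.1139 -0.9149 1 | 0.0086 -0.01 -0.0154 -0.172 -0.1139 -0.9149 1 | 0.0093 -0.0089 -0.0157 -0.172 -0.1139 -0.9149 1
2 0.0099 -0.0077 -0.016 -0.172 -0.1139 -0.9149 1 | 0.0104 -0.0064 -0.0162 -0.172 -0.1139 -0.9149 1 | 0.0107 -0.0051 -0.0165 -0.172 -0.1139 -0.9149 1 | 0.011 -0.0038 -0.0167 -0.172 -0.1139 -0.9149 1 | 0.011 -0.0024 -0.0169 -0.172 -0.1139 -0.9149 1
```

servo_tool --rows '[{"dx": -0.05, "dy": 0.007, "dz": 0, "wx": 0, "wy": 0, "wz": 0, "fingers": 1}, {"dx": -0.0748, "dy": 0.0105, "dz": 0, "wx": 0, "wy": 0, "wz": 0, "fingers": 1}, {"dx": -0.0748, "dy": 0.0105, "dz": 0, "wx": 0, "wy": 0, "wz": 0, "fingers": 1}, {"dx": -0.0248, "dy": 0.0035, "dz": 0, "wx": 0, "wy": 0, "wz": 0, "fingers": 1}, {"dx": 0, "dy": 0, "dz": 0, "wx": 0, "wy": 0, "wz": 0, "fingers": 1}]'

```text
clock: 4.97
eef_pos: [559.8, -211.2, 178.1]
tool_rot: [1.574, 1.428, -0.293]
force: [-0.2, 0.5, -3.4]
width: 43.2
```

servo_tool --rows '[{"dx": -0.0003, "dy": -0.0155, "dz": -0.0131, "wx": -0.172, "wy": -0.114, "wz": -0.915, "fingers": 1}, {"dx": 0.001, "dy": -0.0152, "dz": -0.0134, "wx": -0.172, "wy": -0.114, "wz": -0.915, "fingers": 1}, {"dx": 0.0023, "dy": -0.0148, "dz": -0.0137, "wx": -0.172, "wy": -0.114, "wz": -0.915, "fingers": 1}, {"dx": 0.0035, "dy": -0.0143, "dz": -0.014, "wx": -0.172, "wy": -0.114, "wz": -0.915, "fingers": 1}, {"dx": 0.0047, "dy": -0.0137, "dz": -0.0143, "wx": -0.172, "wy": -0.114, "wz": -0.915, "fingers": 1}]'

```text
clock: 5.6
eef_pos: [517.4, -146.5, 167.8]
tool_rot: [-1.427, 1.22, 3.076]
force: [0.7, -0.4, -3.0]
width: 42.9
```

servo_tool --rows '[{"dx": 0.0058, "dy": -0.0129, "dz": -0.0146, "wx": -0.172, "wy": -0.114, "wz": -0.915, "fingers": 1}, {"dx": 0.0068, "dy": -0.012, "dz": -0.0149, "wx": -0.172, "wy": -0.114, "wz": -0.915, "fingers": 1}, {"dx": 0.0077, "dy": -0.0111, "dz": -0.0151, "wx": -0.172, "wy": -0.114, "wz": -0.915, "fingers": 1}, {"dx": 0.0086, "dy": -0.01, "dz": -0.0154, "wx": -0.172, "wy": -0.114, "wz": -0.915, "fingers": 1}, {"dx": 0.0093, "dy": -0.0089, "dz": -0.0157, "wx": -0.172, "wy": -0.114, "wz": -0.915, "fingers": 1}]'

```text
clock: 6.22
eef_pos: [477.0, -83.0, 160.6]
tool_rot: [-1.505, 0.739, 3.092]
force: [-0.1, 0.2, -4.4]
width: 43.1
```

```bash
python3 - <<'E'
from h import *
s=ctrl.read_state(); print(s['clock'],s['qpos'].round(3),s['eef_pos'].round(1),s['tool_rot'].round(3),s['force'].round(1),s['width'])
save('s3.png',ctrl.get_image('scene'))
E
```

```text
6.225 [-0.074  0.992  0.335  1.355 -0.141  1.661 -1.399] [477.  -83.  160.6] [-1.505  0.739  3.092] [-0.1  0.2 -4.4] 43.134140418463694
```

View pics/s3.png

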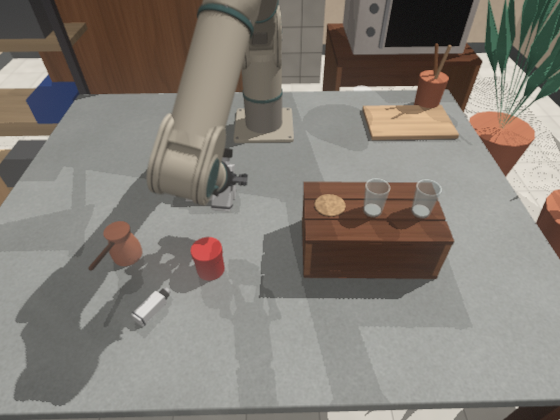

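```bash
cat > fk.py <<'E'
import numpy as np
from scipy.optimize import least_squares
from scipy.spatial.transform import Rotation as Ro
# data q, TCP
D=[([1.13821,.62935,.03842,1.51838,-.02702,.99629,-.01998],[232.9,-606.2,230.4],[-3.14057,1.568885,1.938623]),
([.165,.614,.211,1.948,-.292,.468,-1.274],[545,-199.1,133.4],[1.594,1.432,-.263]),
([-.074,.992,.335,1.355,-.141,1.661,-1.399],[477,-83,160.6],[-1.505,.739,3.092])]
def fk(q,P,sg):
    h,L1,L2,L3,a1,a2,q10,y0=P
    R=lambda ax,t: Ro.from_euler(ax,t).as_matrix()
    p=np.array([0,0,h]);A=R('z',sg[0]*q[0]+q10)@R('y',q[1])@R('z',sg[1]*q[2])
    p=p+A@[a1,0,L1]; A=A@R('y',q[3]); p=p+A@[a2,0,L2]; A=A@R('z',sg[2]*q[4])@R('y',q[5])
    p=p+A@[0,0,L3]; return p,A@R('z',sg[3]*q[6])
if __name__=='__main__':
  best=None
  for sg in [(a,b,c,d) for a in(1,-1) for b in(1,-1) for c in(1,-1) for d in (1,)]:
   for q10 in(0,-.1,-2.3):
    def f(P):
      r=[]
      for q,p,e in D:
        a,A=fk(q,P,sg); r+=list(a-p)+list(300*(A[:,2]-Ro.from_euler('xyz',e).as_matrix()[:,0]))
      r+=[.05*P[4],.05*P[5]]
      return r
    s=least_squares(f,[350,450,450,240,0,0,q10,0],x_scale=[100,100,100,100,30,30,1,1])
    if best is None or s.cost<best[0]: best=(s.cost,sg,s.x)
  print(best)
E
python3 fk.py
sed -i 's/^p0=.*/p0=s["eef_pos"];R0=Ro.from_euler("xyz",s["tool_rot"]).as_matrix()/;/^p1=/d;/^show/d;/^p2,/d;/^print(p2/d' a2.py; cat >>a2.py <<'E'
p2,R2=fin([430,-20,115],np.radians(180),74)
print(p2); show(plan(p0,R0,p2,R2,1))
E
python3 a2.py
```

```text
(np.float64(52.47702056929947), (-1, -1, -1, 1), array([ 3.60087538e+02,  5.22332149e+02,  3.85119033e+02,  3.32273971e+02,
        2.08890187e+01, -7.03323231e+00, -3.82144031e-02,  0.00000000e+00]))
6.275 [476.3 -80.1 158.3] [-0.08  1.    0.33  1.35 -0.14  1.66 -1.4 ]
[411.73602778 -20.         109.76289024]
0 0.0221 -0.0033 -0.015 -0.1614 -0.1115 -0.863 1 | 0.0221 -0.0011 -0.0153 -0.1614 -0.1115 -0.863 1 | 0.0219 0.0012 -0.0155 -0.1614 -0.1115 -0.863 1 | 0.0215 0.0034 -0.0157 -0.1614 -0.1115 -0.863 1 | 0.0209 0.0056 -0.0159 -0.1614 -0.1115 -0.863 1
```

```bash
cat > ik.py <<'E'
from fk import *
P=[360,522,385,332,20.9,-7,-.0382,0];sg=(-1,-1,-1,1)
lo=np.array([-3.06,-.37,-1.25,.18,-1.1,.23,-2.94]);hi=np.array([3.06,2.12,1.32,2.47,4.24,1.98,2.94])
def ik(p,d,q0):
    def f(q):
        a,A=fk(q,P,sg); return list(a-p)+list(300*(A[:,2]-d))
    return least_squares(f,np.clip(q0,lo+.02,hi-.02),bounds=(lo,hi))
if __name__=='__main__':
  q0=[-.074,.992,.335,1.355,-.141,1.661,-1.399]
  for x in(400,430,470,510,550):
   for az in(140,160,180,200,220):
    r=[]
    for tilt in(70,75,80,85,90):
      b=np.radians(90-tilt);a=np.radians(az);d=np.array([np.cos(b)*np.cos(a),np.cos(b)*np.sin(a),-np.sin(b)])
      s=min((ik(np.array([x,-20,80])+19*d,d,q) for q in (q0,[0,1.2,1,1.2,.9,1.5,0],[0,1.2,-1,1.2,-.9,1.5,0])),key=lambda s:s.cost)
      r.append((tilt,round(float(np.sqrt(2*s.cost)),1),s.x.round(1).tolist() if s.cost<1 and tilt in(80,90) else ''))
    print(x,az,r)
E
python3 ik.py
```

```text
400 140 [(70, 0.0, ''), (75, 0.0, ''), (80, 0.0, [0.6, 1.4, -0.5, 1.4, -0.1, 1.7, 0.0]), (85, 0.0, ''), (90, 0.0, [0.7, 1.6, -0.7, 1.3, 0.0, 1.8, 0.0])]
400 160 [(70, 0.0, ''), (75, 0.0, ''), (80, 0.0, [0.1, 1.3, 0.1, 1.3, -0.3, 1.9, -1.4]), (85, 0.0, ''), (90, 10.5, '')]
400 180 [(70, 0.0, ''), (75, 0.0, ''), (80, 0.0, [-0.1, 1.3, 0.2, 1.3, -0.1, 1.9, -1.4]), (85, 4.2, ''), (90, 23.8, '')]
400 200 [(70, 0.0, ''), (75, 0.0, ''), (80, 0.0, [-0.3, 1.3, 0.3, 1.3, 0.1, 1.8, 0.0]), (85, 0.0, ''), (90, 0.6, [-0.4, 1.5, 0.5, 1.3, -0.0, 2.0, -1.4])]
400 220 [(70, 0.0, ''), (75, 0.0, ''), (80, 0.0, [-0.2, 1.3, -0.1, 1.5, 0.5, 1.8, 0.0]), (85, 0.0, ''), (90, 0.0, [-0.7, 1.6, 0.8, 1.4, -0.0, 1.8, 0.0])]
430 140 [(70, 0.0, ''), (75, 0.0, ''), (80, 0.0, [0.6, 1.4, -0.7, 1.3, 0.0, 1.8, 0.0]), (85, 0.0, ''), (90, 0.0, [0.4, 1.4, -0.2, 1.2, -0.3, 2.0, -1.4])]
430 160 [(70, 0.0, ''), (75, 0.0, ''), (80, 0.0, [0.1, 1.4, 0.0, 1.2, -0.2, 2.0, -1.4]), (85, 10.5, ''), (90, 28.7, '')]
430 180 [(70, 0.0, ''), (75, 0.0, ''), (80, 3.8, ''), (85, 23.6, ''), (90, 43.5, '')]
430 200 [(70, 0.0, ''), (75, 0.0, '')
[... 1015 characters left out ...]
'), (80, 54.0, ''), (85, 74.3, ''), (90, 94.5, '')]
510 200 [(70, 0.0, ''), (75, 13.6, ''), (80, 31.7, ''), (85, 49.4, ''), (90, 66.4, '')]
510 220 [(70, 0.0, ''), (75, 0.0, ''), (80, 0.0, [-0.6, 1.5, 0.8, 1.1, -0.0, 1.9, 0.0]), (85, 0.0, ''), (90, 10.5, '')]
550 140 [(70, 0.0, ''), (75, 1.8, ''), (80, 16.8, ''), (85, 31.2, ''), (90, 44.7, '')]
550 160 [(70, 25.3, ''), (75, 44.2, ''), (80, 63.0, ''), (85, 81.3, ''), (90, 99.1, '')]
550 180 [(70, 37.8, ''), (75, 58.2, ''), (80, 78.6, ''), (85, 99.0, ''), (90, 119.3, '')]
550 200 [(70, 19.0, ''), (75, 37.3, ''), (80, 55.3, ''), (85, 72.8, ''), (90, 89.6, '')]
550 220 [(70, 0.0, ''), (75, 0.0, ''), (80, 4.9, ''), (85, 18.5, ''), (90, 31.3, '')]
```

```bash
python3 - <<'E'
from ik import *
q0=[-.08,1,.33,1.35,-.14,1.66,-1.4]
for z in(80,115):
 for tilt in(78,80,82):
  b=np.radians(90-tilt);a=np.radians(185);d=np.array([np.cos(b)*np.cos(a),np.cos(b)*np.sin(a),-np.sin(b)])
  s=ik(np.array([405,-25,z])+19*d,d,q0);print(z,tilt,np.sqrt(2*s.cost).round(1),s.x.round(2))
E
sed -i '/^p2,/d;/^print(p2/d' a2.py; cat >>a2.py <<'E'
p2,R2=fin([405,-25,108],np.radians(185),80)
print(p2,Ro.from_matrix(R2).as_euler('xyz').round(3)); show(plan(p0,R0,p2,R2,1,8))
E
python3 a2.py
```

```text
80 78 0.0 [-0.15  1.32  0.21  1.3  -0.02  1.88 -1.4 ]
80 80 0.0 [-0.16  1.34  0.22  1.28 -0.02  1.92 -1.4 ]
80 82 0.0 [-0.17  1.37  0.23  1.26 -0.03  1.95 -1.4 ]
115 78 0.0 [-0.14  1.26  0.18  1.34  0.    1.91 -1.4 ]
115 80 0.0 [-0.15  1.28  0.19  1.32  0.    1.94 -1.4 ]
115 82 0.0 [-0.16  1.31  0.23  1.3  -0.01  1.97 -1.4 ]
6.275 [476.3 -80.1 158.3] [-0.08  1.    0.33  1.35 -0.14  1.66 -1.4 ]
[386.35985502 -26.63080137 104.70068462] [-1.571  0.175 -3.054]
0 0.0174 -0.0042 -0.0079 -0.1437 -0.17 -0.6606 1 | 0.0175 -0.0028 -0.0083 -0.1437 -0.17 -0.6606 1 | 0.0175 -0.0015 -0.0086 -0.1437 -0.17 -0.6606 1 | 0.0174 -0.0001 -0.0089 -0.1437 -0.17 -0.6606 1 | 0.0172 0.0012 -0.0092 -0.1437 -0.17 -0.6606 1
1 0.0169 0.0025 -0.0095 -0.1437 -0.17 -0.6606 1 | 0.0166 0.0038 -0.0098 -0.1437 -0.17 -0.6606 1 | 0.0161 0.0051 -0.01 -0.1437 -0.17 -0.6606 1
```

servo_tool --rows '[{"dx": 0.0174, "dy": -0.0042, "dz": -0.0079, "wx": -0.144, "wy": -0.17, "wz": -0.661, "fingers": 1}, {"dx": 0.0175, "dy": -0.0028, "dz": -0.0083, "wx": -0.144, "wy": -0.17, "wz": -0.661, "fingers": 1}, {"dx": 0.0175, "dy": -0.0015, "dz": -0.0086, "wx": -0.144, "wy": -0.17, "wz": -0.661, "fingers": 1}, {"dx": 0.0174, "dy": -0.0001, "dz": -0.0089, "wx": -0.144, "wy": -0.17, "wz": -0.661, "fingers": 1}, {"dx": 0.0172, "dy": 0.0012, "dz": -0.0092, "wx": -0.144, "wy": -0.17, "wz": -0.661, "fingers": 1}]'

```text
clock: 6.9
eef_pos: [421.3, -49.8, 127.6]
tool_rot: [-1.535, 0.389, -3.106]
force: [0.1, -0.2, -3.4]
width: 43.1
```

servo_tool --rows '[{"dx": 0.0169, "dy": 0.0025, "dz": -0.0095, "wx": -0.144, "wy": -0.17, "wz": -0.661, "fingers": 1}, {"dx": 0.0166, "dy": 0.0038, "dz": -0.0098, "wx": -0.144, "wy": -0.17, "wz": -0.661, "fingers": 1}, {"dx": 0.0161, "dy": 0.0051, "dz": -0.01, "wx": -0.144, "wy": -0.17, "wz": -0.661, "fingers": 1}, {"dx": 0, "dy": 0, "dz": 0, "wx": 0, "wy": 0, "wz": 0, "fingers": 1}, {"dx": 0, "dy": 0, "dz": 0, "wx": 0, "wy": 0, "wz": 0, "fingers": 1}]'

```text
clock: 7.52
eef_pos: [388.8, -30.7, 108.2]
tool_rot: [-1.564, 0.185, -3.056]
force: [0.4, 0.1, -2.9]
width: 43.4
```

```bash
python3 - <<'E'
from h import *
save('s4.png',ctrl.get_image('scene')[100:280,140:360].repeat(3,0).repeat(3,1))
save('t4.png',ctrl.get_image('top')[120:310,200:400].repeat(3,0).repeat(3,1))
E
python3 a2.py; python3 -c "
from cell import ctrl
s=ctrl.read_state();print(s['tool_rot'],s['force'],s['width'])"
```

```text
7.625 [389.1 -30.8 108.7] [-0.16  1.29  0.25  1.33 -0.05  1.92 -1.36]
[386.35985502 -26.63080137 104.70068462] [-1.571  0.175 -3.054]
0 0.0005 0.0006 -0.0007 -0.009 -0.0029 -0.0138 1 | 0.0005 0.0006 -0.0007 -0.009 -0.0029 -0.0138 1 | 0.0005 0.0006 -0.0007 -0.009 -0.0029 -0.0138 1 | 0.0005 0.0006 -0.0007 -0.009 -0.0029 -0.0138 1 | 0.0005 0.0006 -0.0007 -0.009 -0.0029 -0.0138 1
1 0.0005 0.0006 -0.0007 -0.009 -0.0029 -0.0138 1 | 0.0005 0.0006 -0.0007 -0.009 -0.0029 -0.0138 1 | 0.0005 0.0006 -0.0007 -0.009 -0.0029 -0.0138 1
[-1.56365832  0.18613815 -3.05679358] [ 1.33752763  0.50629695 -2.91876508] 43.2647746371326
```

View pics/s4.png

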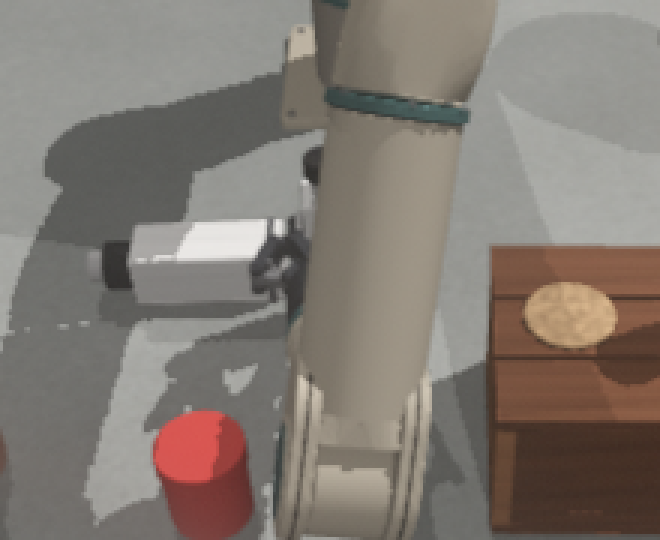

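View pics/t4.png

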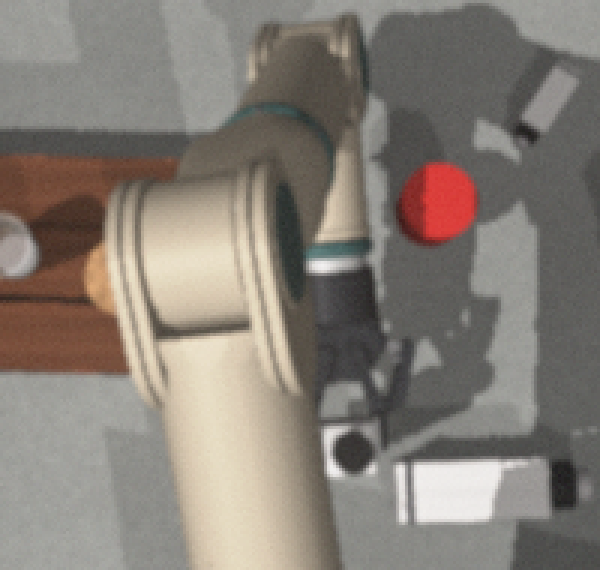

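```bash
cat > wm.py <<'E'
import sys
from h import *; from pl import *
s=ctrl.read_state();R=Ro.from_euler("xyz",s["tool_rot"]).as_matrix()
print(s['clock'],s['eef_pos'].round(1),s['tool_rot'].round(3),s['force'].round(1),s['width'].round(1))
for v in eval(sys.argv[1]): print(v,(R.T@np.array(v,float)/750).round(4))
print(R.round(3))
E
python3 wm.py "[(0,18,0),(0,0,-32),(0,0,-3)]"
```

```text
Traceback (most recent call last):
  File "wm.py", line 4, in <module>
    print(s['clock'],s['eef_pos'].round(1),s['tool_rot'].round(3),s['force'].round(1),s['width'].round(1))
                                                                                      ^^^^^^^^^^^^^^^^
AttributeError: 'float' object has no attribute 'round'
```

```bash
sed -i "s/,s\['width'\].round(1)/,round(s['width'],1)/" wm.py
python3 wm.py "[(0,18,0),(0,0,-32),(0,0,-3)]"
```

```text
7.625 [389.1 -30.8 108.7] [-1.564  0.186 -3.057] [ 1.3  0.5 -2.9] 43.3
(0, 18, 0) [-0.002   0.0002 -0.0239]
(0, 0, -32) [ 0.0079  0.0419 -0.0003]
(0, 0, -3) [ 0.0007  0.0039 -0.    ]
[[-0.979  0.185  0.083]
 [-0.083  0.009 -0.996]
 [-0.185 -0.983  0.007]]
```

servo_tool --rows '[{"dx": -0.002, "dy": 0.0002, "dz": -0.0239, "wx": 0, "wy": 0, "wz": 0, "fingers": 1}, {"dx": 0.004, "dy": 0.021, "dz": 0, "wx": 0, "wy": 0, "wz": 0, "fingers": 1}, {"dx": 0.0039, "dy": 0.0209, "dz": 0, "wx": 0, "wy": 0, "wz": 0, "fingers": 1}, {"dx": 0, "dy": 0, "dz": 0, "wx": 0, "wy": 0, "wz": 0, "fingers": 1}, {"dx": 0, "dy": 0, "dz": 0, "wx": 0, "wy": 0, "wz": 0, "fingers": 1}]'

```text
clock: 8.25
eef_pos: [388.2, -12.8, 75.9]
tool_rot: [-1.564, 0.183, -3.057]
force: [0.2, -0.3, -3.2]
width: 43.1
```

servo_tool --rows '[{"dx": 0.0005, "dy": 0.0027, "dz": 0, "wx": 0, "wy": 0, "wz": 0, "fingers": 1}, {"dx": 0.0005, "dy": 0.0027, "dz": 0, "wx": 0, "wy": 0, "wz": 0, "fingers": 1}, {"dx": 0, "dy": 0, "dz": 0, "wx": 0, "wy": 0, "wz": 0, "fingers": 1}]'

```text
clock: 8.62
eef_pos: [388.4, -12.6, 73.4]
tool_rot: [-1.564, 0.182, -3.057]
force: [2.7, 0.2, 4.9]
width: 43.1
```

servo_tool --rows '[{"dx": 0, "dy": 0, "dz": 0, "wx": 0, "wy": 0, "wz": 0, "fingers": 0}, {"dx": 0, "dy": 0, "dz": 0, "wx": 0, "wy": 0, "wz": 0, "fingers": 0}, {"dx": 0, "dy": 0, "dz": 0, "wx": 0, "wy": 0, "wz": 0, "fingers": 0}, {"dx": 0, "dy": 0, "dz": 0, "wx": 0, "wy": 0, "wz": 0, "fingers": 0}]'

```text
clock: 9.12
eef_pos: [388.3, -12.4, 72.0]
tool_rot: [-1.565, 0.183, -3.056]
force: [0.3, 0.3, 0.4]
width: 85.5
```

```bash
python3 wm.py "[(0,0,20),(0,0,50),(50,0,0)]"; python3 - <<'E'
from h import *
save('s5.png',ctrl.get_image('scene')[100:280,140:360].repeat(3,0).repeat(3,1))
save('t5.png',ctrl.get_image('top')[180:310,270:400].repeat(4,0).repeat(4,1))
E
```

```text
9.125 [388.3 -12.4  72. ] [-1.565  0.183 -3.056] [0.3 0.3 0.4] 85.5
(0, 0, 20) [-0.0049 -0.0262  0.0002]
(0, 0, 50) [-0.0122 -0.0655  0.0004]
(50, 0, 0) [-0.0653  0.0121  0.0056]
[[-0.98   0.182  0.084]
 [-0.084  0.01  -0.996]
 [-0.182 -0.983  0.006]]
```

View pics/t5.png

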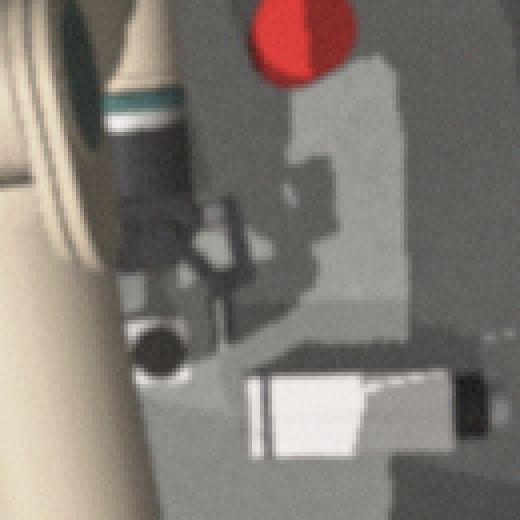

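View pics/s5.png

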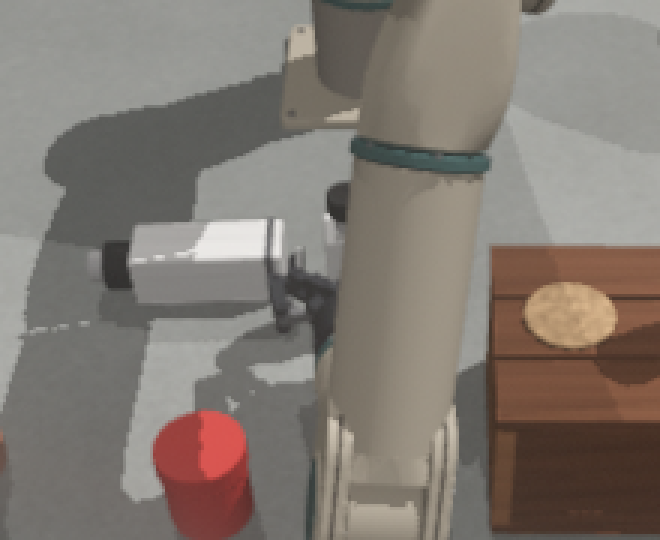

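```bash
cat > a3.py <<'E'
from h import *; from pl import *; from ik import ik
s=ctrl.read_state(); p0=s["eef_pos"];R0=Ro.from_euler("xyz",s["tool_rot"]).as_matrix()
print('cap from pic',[atz('top',(270+160/4,180+352/4),z).round(1) for z in(131,150)])
for z in(69,131,155,200):
  r=ik(np.array([407,-11,z]),np.array([0,0,-1.]),s['qpos']); print(z,np.sqrt(2*r.cost).round(2),r.x.round(2))
p1=p0-R0[:,0]*110; p2=p1+[0,0,110]
show(plan(p0,R0,p1,R0,0)); 
up=np.array([0,0,1.]); a=np.radians(5); R2=Rtool(-up,[np.cos(a),np.sin(a),0])
# tilt back to down first (about jaw) while rising
Rd=Rtool(-up,R0[:,2])
print('rise+tilt'); show(plan(p1,R0,p2+[10,0,0],Rd,0)); print('turn'); 
show(plan(p2+[10,0,0],Rd,[430,-11,215],R2,1))
E
python3 a3.py
```

```text
cap from pic [array([404.8, -13.8, 131. ]), array([405.5, -12.7, 150. ])]
69 0.0 [ 0.1   0.62 -0.15  2.31  0.38  0.24 -1.38]
131 0.0 [ 0.16  0.48 -0.22  2.28  0.26  0.4  -1.38]
155 0.0 [-0.16  0.42  0.19  2.27 -0.17  0.47 -1.38]
200 0.0 [-0.16  0.33  0.18  2.22 -0.11  0.59 -1.38]
0 -0.0733 -0 0 0 0 0 0 | -0.0733 -0 0 0 0 0 0
rise+tilt
0 -0.0028 -0.0101 0.0001 -0.0028 0.0034 0.9463 0 | -0.0038 -0.0098 0.0001 -0.0028 0.0034 0.9463 0 | -0.0048 -0.0094 0.0001 -0.0028 0.0034 0.9463 0 | -0.0057 -0.0088 0.0001 -0.0028 0.0034 0.9463 0 | -0.0065 -0.0082 0.0001 -0.0028 0.0034 0.9463 0
1 -0.0073 -0.0076 0.0001 -0.0028 0.0034 0.9463 0 | -0.008 -0.0068 0.0001 -0.0028 0.0034 0.9463 0 | -0.0087 -0.006 0.0001 -0.0028 0.0034 0.9463 0 | -0.0092 -0.0051 0.0001 -0.0028 0.0034 0.9463 0 | -0.0097 -0.0041 0.0001 -0.0028 0.0034 0.9463 0
2 -0.01 -0.0032 0.0001 -0.0028 0.0034 0.9463 0 | -0.0103 -0.0022 0.0001 -0.0028 0.0034 0.9463 0 | -0.0105 -0.0011 0.0001 -0.0028 0.0034 0.9463 0 | -0.0105 -0.0001 0.0001 -0.0028 0.0034 0.9463 0
turn
0 -0.0011 -0.0064 0.0001 -0.9394 -0 -0 1 | -0.0011 -0.0063 -0.0005 -0.9394 -0 -0 1 | -0.0011 -0.0063 -0.0011 -0.9394 -0 -0 1 | -0.0011 -0.0061 -0.0017 -0.9394 -0 -0 1 | -0.0011 -0.0059 -0.0023 -0.9394 -0 -0 1
1 -0.0011 -0.0057 -0.0029 -0.9394 -0 -0 1 | -0.0011 -0.0054 -0.0034 -0.9394 -0 -0 1 | -0.0011 -0.005 -0.004 -0.9394 -0 -0 1 | -0.0011 -0.0046 -0.0044 -0.9394 -0 -0 1 | -0.0011 -0.0041 -0.0049 -0.9394 -0 -0 1
2 -0.0011 -0.0036 -0.0052 -0.9394 -0 -0 1 | -0.0011 -0.0031 -0.0056 -0.9394 -0 -0 1 | -0.0011 -0.0025 -0.0058 -0.9394 -0 -0 1 | -0.0011 -0.0019 -0.0061 -0.9394 -0 -0 1 | -0.0011 -0.0013 -0.0062 -0.9394 -0 -0 1
3 -0.0011 -0.0007 -0.0063 -0.9394 -0 -0 1
```

servo_tool --rows '[{"dx": -0.03, "dy": 0, "dz": 0, "wx": 0, "wy": 0, "wz": 0, "fingers": 0}, {"dx": -0.06, "dy": 0, "dz": 0, "wx": 0, "wy": 0, "wz": 0, "fingers": 0}, {"dx": -0.0566, "dy": 0, "dz": 0, "wx": 0, "wy": 0, "wz": 0, "fingers": 0}, {"dx": -0.0028, "dy": -0.0101, "dz": 0, "wx": 0, "wy": 0, "wz": 0.946, "fingers": 0}, {"dx": -0.0038, "dy": -0.0098, "dz": 0, "wx": 0, "wy": 0, "wz": 0.946, "fingers": 0}]'

```text
clock: 9.85
eef_pos: [475.9, -0.9, 113.4]
tool_rot: [-1.549, 0.563, -3.021]
force: [-0.0, 0.4, 0.6]
width: 85.2
```

servo_tool --rows '[{"dx": -0.0048, "dy": -0.0094, "dz": 0, "wx": 0, "wy": 0, "wz": 0.946, "fingers": 0}, {"dx": -0.0057, "dy": -0.0088, "dz": 0, "wx": 0, "wy": 0, "wz": 0.946, "fingers": 0}, {"dx": -0.0065, "dy": -0.0082, "dz": 0, "wx": 0, "wy": 0, "wz": 0.946, "fingers": 0}, {"dx": -0.0073, "dy": -0.0076, "dz": 0, "wx": 0, "wy": 0, "wz": 0.946, "fingers": 0}, {"dx": -0.008, "dy": -0.0068, "dz": 0, "wx": 0, "wy": 0, "wz": 0.946, "fingers": 0}]'

```text
clock: 10.48
eef_pos: [472.2, -0.3, 153.4]
tool_rot: [-1.535, 1.058, -3.001]
force: [-0.2, -0.0, 0.2]
width: 85.5
```

servo_tool --rows '[{"dx": -0.0087, "dy": -0.006, "dz": 0, "wx": 0, "wy": 0, "wz": 0.946, "fingers": 0}, {"dx": -0.0092, "dy": -0.0051, "dz": 0, "wx": 0, "wy": 0, "wz": 0.946, "fingers": 0}, {"dx": -0.0097, "dy": -0.0041, "dz": 0, "wx": 0, "wy": 0, "wz": 0.946, "fingers": 0}, {"dx": -0.01, "dy": -0.0032, "dz": 0, "wx": 0, "wy": 0, "wz": 0.946, "fingers": 0}, {"dx": -0.0103, "dy": -0.0022, "dz": 0, "wx": 0, "wy": 0, "wz": 0.946, "fingers": 0}]'

```text
clock: 11.1
eef_pos: [468.4, -0.1, 192.8]
tool_rot: [-0.774, 1.546, -2.236]
force: [-0.0, -0.1, -0.2]
width: 85.6
```

servo_tool --rows '[{"dx": -0.0105, "dy": -0.0011, "dz": 0, "wx": 0, "wy": 0, "wz": 0.946, "fingers": 0}, {"dx": -0.0105, "dy": 0, "dz": 0, "wx": 0, "wy": 0, "wz": 0.946, "fingers": 0}, {"dx": 0, "dy": 0, "dz": 0, "wx": 0, "wy": 0, "wz": 0, "fingers": 0}]'

```text
clock: 11.48
eef_pos: [465.4, -0.1, 208.3]
tool_rot: [1.475, 1.394, 0.014]
force: [0.5, -0.3, -1.3]
width: 85.4
```

```bash
python3 wm.py "[]"; python3 - <<'E'
from h import *
save('s6.png',ctrl.get_image('scene')[100:280,140:360].repeat(3,0).repeat(3,1))
save('t6.png',ctrl.get_image('top')[180:310,270:400].repeat(4,0).repeat(4,1))
E
```

```text
11.475 [ 4.654e+02 -1.000e-01  2.083e+02] [1.475 1.394 0.014] [ 0.5 -0.3 -1.3] 85.4
[[ 0.176  0.978  0.108]
 [ 0.003  0.11  -0.994]
 [-0.984  0.175  0.017]]
```

View pics/t6.png

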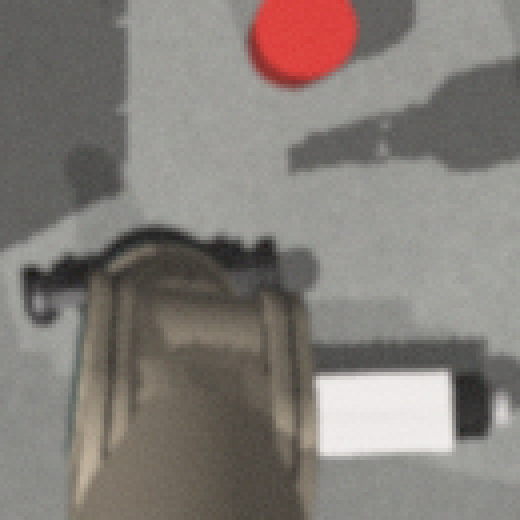

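View pics/s6.png

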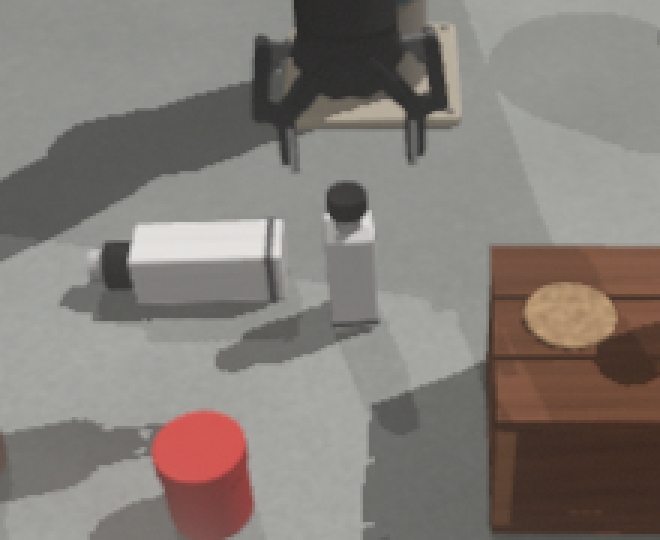

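The tin stands upright with its cap still out. In the scene crop the cap's top is at (347,188) and the foot's front edge runs from (333,322) to (379,319).

```bash
cat > a4.py <<'E'
from h import *; from pl import *
Q=lambda u,v:(140+(u+.5)/3-.5,100+(v+.5)/3-.5)
for z in (131,145,150,155): print('cap scene',z,atz('scene',Q(347,188),z).round(1))
print('foot front edge',atz('scene',Q(333,323),0).round(1),atz('scene',Q(379,320),0).round(1),'shoulder front',atz('scene',Q(326,232),110).round(1),atz('scene',Q(376,240),110).round(1))
for l in('cap_top','tin_mid','tin_foot'):
  print(l,[(np.round(r['point'],1).tolist(),round(r['conf'],2)) for r in ctrl.mark_of(l,'scene')])
s=ctrl.read_state(); p0=s["eef_pos"];R0=Ro.from_euler("xyz",s["tool_rot"]).as_matrix()
print(s['clock'],p0.round(1))
up=np.array([0,0,1.]); a=np.radians(5); R2=Rtool(-up,[np.cos(a),np.sin(a),0])
show(plan(p0,R0,[405,-11,200],R2,1))
E
python3 a4.py
```

```text
cap scene 131 [377.9 -12.3 131. ]
cap scene 145 [395.7 -11.1 145. ]
cap scene 150 [402.  -10.7 150. ]
cap scene 155 [408.4 -10.2 155. ]
foot front edge [416.6 -31.5   0. ] [413.7  12.    0. ] shoulder front [413.1 -31.  110. ] [425.   13.2 110. ]
cap_top [([165.5, 291.3], 0.55), ([254.0, 162.8], 0.5), ([173.0, 185.5], 0.42)]
tin_mid [([210.9, 187.0], 0.98), ([147.7, 305.3], 0.91), ([256.9, 193.7], 0.68)]
tin_foot [([258.4, 205.9], 0.76), ([233.9, 190.9], 0.73), ([136.4, 320.4], 0.6)]
11.725 [4.683e+02 3.000e-01 2.077e+02]
0 -0.0003 -0.0054 0.0003 -0.9206 0.0902 -0.0753 1 | -0.0003 -0.0054 -0.0002 -0.9206 0.0902 -0.0753 1 | -0.0002 -0.0053 -0.0007 -0.9206 0.0902 -0.0753 1 | -0.0002 -0.0053 -0.0012 -0.9206 0.0902 -0.0753 1 | -0.0001 -0.0051 -0.0017 -0.9206 0.0902 -0.0753 1
1 -0 -0.0049 -0.0022 -0.9206 0.0902 -0.0753 1 | 0 -0.0047 -0.0027 -0.9206 0.0902 -0.0753 1 | 0.0001 -0.0044 -0.0031 -0.9206 0.0902 -0.0753 1 | 0.0001 -0.0041 -0.0035 -0.9206 0.0902 -0.0753 1 | 0.0002 -0.0037 -0.0039 -0.9206 0.0902 -0.0753 1
2 0.0003 -0.0033 -0.0042 -0.9206 0.0902 -0.0753 1 | 0.0003 -0.0029 -0.0045 -0.9206 0.0902 -0.0753 1 | 0.0004 -0.0025 -0.0048 -0.9206 0.0902 -0.0753 1 | 0.0005 -0.002 -0.005 -0.9206 0.0902 -0.0753 1 | 0.0005 -0.0015 -0.0052 -0.9206 0.0902 -0.0753 1
3 0.0006 -0.001 -0.0053 -0.9206 0.0902 -0.0753 1
```

servo_tool --rows '[{"dx": -0.0003, "dy": -0.0054, "dz": 0.0003, "wx": -0.921, "wy": 0.09, "wz": -0.075, "fingers": 1}, {"dx": -0.0003, "dy": -0.0054, "dz": -0.0002, "wx": -0.921, "wy": 0.09, "wz": -0.075, "fingers": 1}, {"dx": -0.0002, "dy": -0.0053, "dz": -0.0007, "wx": -0.921, "wy": 0.09, "wz": -0.075, "fingers": 1}, {"dx": -0.0002, "dy": -0.0053, "dz": -0.0012, "wx": -0.921, "wy": 0.09, "wz": -0.075, "fingers": 1}, {"dx": -0.0001, "dy": -0.0051, "dz": -0.0017, "wx": -0.921, "wy": 0.09, "wz": -0.075, "fingers": 1}]'

```text
clock: 12.35
eef_pos: [448.0, -3.4, 205.1]
tool_rot: [1.227, 1.442, 0.255]
force: [0.9, 0.3, 1.2]
width: 0.3
```

servo_tool --rows '[{"dx": 0, "dy": -0.0049, "dz": -0.0022, "wx": -0.921, "wy": 0.09, "wz": -0.075, "fingers": 1}, {"dx": 0, "dy": -0.0047, "dz": -0.0027, "wx": -0.921, "wy": 0.09, "wz": -0.075, "fingers": 1}, {"dx": 0.0001, "dy": -0.0044, "dz": -0.0031, "wx": -0.921, "wy": 0.09, "wz": -0.075, "fingers": 1}, {"dx": 0.0001, "dy": -0.0041, "dz": -0.0035, "wx": -0.921, "wy": 0.09, "wz": -0.075, "fingers": 1}, {"dx": 0.0002, "dy": -0.0037, "dz": -0.0039, "wx": -0.921, "wy": 0.09, "wz": -0.075, "fingers": 1}]'

```text
clock: 12.98
eef_pos: [428.3, -6.9, 202.7]
tool_rot: [0.989, 1.498, 0.5]
force: [-0.9, -0.3, 0.6]
width: -0.2
```

servo_tool --rows '[{"dx": 0.0003, "dy": -0.0033, "dz": -0.0042, "wx": -0.921, "wy": 0.09, "wz": -0.075, "fingers": 1}, {"dx": 0.0003, "dy": -0.0029, "dz": -0.0045, "wx": -0.921, "wy": 0.09, "wz": -0.075, "fingers": 1}, {"dx": 0.0004, "dy": -0.0025, "dz": -0.0048, "wx": -0.921, "wy": 0.09, "wz": -0.075, "fingers": 1}, {"dx": 0.0005, "dy": -0.002, "dz": -0.005, "wx": -0.921, "wy": 0.09, "wz": -0.075, "fingers": 1}, {"dx": 0.0005, "dy": -0.0015, "dz": -0.0052, "wx": -0.921, "wy": 0.09, "wz": -0.075, "fingers": 1}]'

```text
clock: 13.6
eef_pos: [408.5, -10.4, 200.3]
tool_rot: [0.768, 1.559, 0.762]
force: [-0.0, -0.6, -0.7]
width: -0.2
```

servo_tool --rows '[{"dx": 0.0006, "dy": -0.001, "dz": -0.0053, "wx": -0.921, "wy": 0.09, "wz": -0.075, "fingers": 1}, {"dx": 0, "dy": 0, "dz": 0, "wx": 0, "wy": 0, "wz": 0, "fingers": 1}, {"dx": 0, "dy": 0, "dz": 0, "wx": 0, "wy": 0, "wz": 0, "fingers": 1}]'

```text
clock: 13.98
eef_pos: [404.5, -11.1, 200.0]
tool_rot: [0.557, 1.57, 0.642]
force: [-0.6, -0.3, -0.7]
width: 0.2
```

```bash
python3 - <<'E'
from h import *; from pl import *
save('s7.png',ctrl.get_image('scene')[100:220,180:320].repeat(4,0).repeat(4,1))
s=ctrl.read_state(); p0=s["eef_pos"];R0=Ro.from_euler("xyz",s["tool_rot"]).as_matrix()
print(s['clock'],p0.round(1),R0.round(3),s['qpos'].round(2),s['width'])
up=np.array([0,0,1.]); a=np.radians(5); R2=Rtool(-up,[np.cos(a),np.sin(a),0])
show(plan(p0,R0,[403,-11,165],R2,1,2))
E
```

```text
14.025 [404.3 -11.  200.1] [[ 0.001 -0.086  0.996]
 [ 0.001  0.996  0.086]
 [-1.     0.001  0.001]] [ 0.12  0.34 -0.21  2.19  0.12  0.62 -0.09] 0.014637060690901248
0 0.0234 0.0001 -0.0009 -0.0055 0.0045 -0.0025 1 | 0.0234 0.0001 -0.0009 -0.0055 0.0045 -0.0025 1
```

View pics/s7.png

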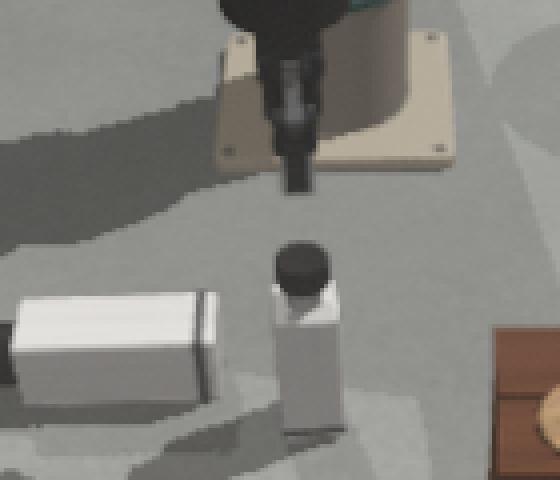

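servo_tool --rows '[{"dx": 0.0234, "dy": 0, "dz": -0.001, "wx": 0, "wy": 0, "wz": 0, "fingers": 1}, {"dx": 0.0234, "dy": 0, "dz": -0.001, "wx": 0, "wy": 0, "wz": 0, "fingers": 1}, {"dx": 0.01, "dy": 0, "dz": 0, "wx": 0, "wy": 0, "wz": 0, "fingers": 1}, {"dx": 0.007, "dy": 0, "dz": 0, "wx": 0, "wy": 0, "wz": 0, "fingers": 1}, {"dx": 0.007, "dy": 0, "dz": 0, "wx": 0, "wy": 0, "wz": 0, "fingers": 1}]'

```text
clock: 14.65
eef_pos: [403.0, -11.1, 147.1]
tool_rot: [0.16, 1.569, 0.247]
force: [-0.2, -0.0, 1.0]
width: -0.1
```

servo_tool --rows '[{"dx": 0.007, "dy": 0, "dz": 0, "wx": 0, "wy": 0, "wz": 0, "fingers": 1}, {"dx": 0.006, "dy": 0, "dz": 0, "wx": 0, "wy": 0, "wz": 0, "fingers": 1}, {"dx": 0.004, "dy": 0, "dz": 0, "wx": 0, "wy": 0, "wz": 0, "fingers": 1}, {"dx": 0, "dy": 0, "dz": 0, "wx": 0, "wy": 0, "wz": 0, "fingers": 1}]'

```text
clock: 15.15
eef_pos: [402.8, -11.1, 134.4]
tool_rot: [0.205, 1.569, 0.292]
force: [-0.7, 0.4, 0.7]
width: 0.1
```

```bash
python3 - <<'E'
from h import *
save('s8.png',ctrl.get_image('scene')[100:220,180:320].repeat(4,0).repeat(4,1))
s=ctrl.read_state(); print(s['clock'],s['eef_pos'],s['force'],s['torque'])
for X in([403,-11,134],[403,-11,147],[403,-11,131]): p=proj('scene',X);print(p,(p-[180,100])*4)
E
```

```text
15.2 [402.77096709 -11.11648861 134.41037455] [0.75218133 0.17396804 0.38209168] [-0.01361192 -0.02230211  0.01308646]
[255.51675396 167.38456503] [302.06701583 269.53826014]
[255.25048811 163.48129529] [301.00195245 253.92518118]
[255.57751919 168.27534058] [302.31007677 273.10136232]
```

View pics/s8.png

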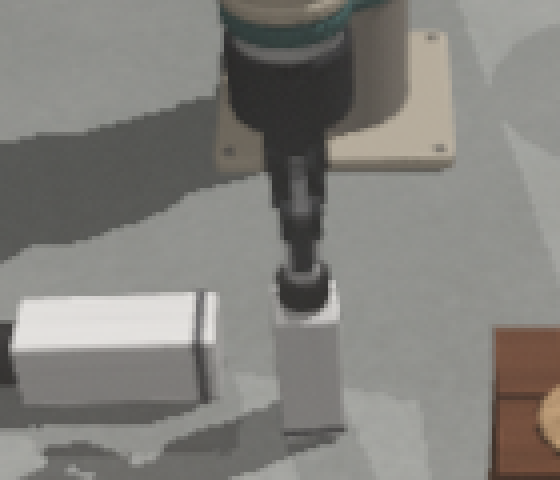

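The cap is being pushed in: its top has gone from row 255 to about 270 in the crop. I'll keep pressing.

servo_tool --rows '[{"dx": 0.002, "dy": 0, "dz": 0, "wx": 0, "wy": 0, "wz": 0, "fingers": 1}, {"dx": 0.002, "dy": 0, "dz": 0, "wx": 0, "wy": 0, "wz": 0, "fingers": 1}, {"dx": 0.002, "dy": 0, "dz": 0, "wx": 0, "wy": 0, "wz": 0, "fingers": 1}, {"dx": 0, "dy": 0, "dz": 0, "wx": 0, "wy": 0, "wz": 0, "fingers": 1}]'

```text
clock: 15.7
eef_pos: [403.0, -11.1, 130.9]
tool_rot: [-0.033, 1.568, 0.055]
force: [-2.5, -0.1, 17.1]
width: -0.0
```

servo_tool --rows '[{"dx": 0.002, "dy": 0, "dz": 0, "wx": 0, "wy": 0, "wz": 0, "fingers": 1}, {"dx": 0.001, "dy": 0, "dz": 0, "wx": 0, "wy": 0, "wz": 0, "fingers": 1}, {"dx": 0, "dy": 0, "dz": 0, "wx": 0, "wy": 0, "wz": 0, "fingers": 1}]'

```text
clock: 16.08
eef_pos: [403.7, -11.1, 130.6]
tool_rot: [-0.191, 1.566, -0.103]
force: [-7.1, 0.3, 46.5]
width: 0.2
```

servo_tool --rows '[{"dx": -0.02, "dy": 0, "dz": 0, "wx": 0, "wy": 0, "wz": 0, "fingers": 1}, {"dx": -0.04, "dy": 0, "dz": 0, "wx": 0, "wy": 0, "wz": 0, "fingers": 1}, {"dx": -0.04, "dy": 0, "dz": 0, "wx": 0, "wy": 0, "wz": 0, "fingers": 0}, {"dx": 0, "dy": 0, "dz": 0, "wx": 0, "wy": 0, "wz": 0, "fingers": 0}, {"dx": 0, "dy": 0, "dz": 0, "wx": 0, "wy": 0, "wz": 0, "fingers": 0}]'

```text
clock: 16.7
eef_pos: [402.1, -11.3, 202.1]
tool_rot: [0.724, 1.57, 0.812]
force: [0.5, -0.3, 0.5]
width: 54.6
```

```bash
cat > a5.py <<'E'
from h import *; from pl import *
save('s9.png',ctrl.get_image('scene')[100:220,180:320].repeat(4,0).repeat(4,1))
s=ctrl.read_state(); p0=s["eef_pos"];R0=Ro.from_euler("xyz",s["tool_rot"]).as_matrix()
print(s['clock'],p0.round(1),R0.round(3),s['qpos'].round(2),s['width'],s['force'])
up=np.array([0,0,1.]); a=np.radians(5); R2=Rtool(-up,[np.cos(a),np.sin(a),0])
show(plan(p0,R0,[403,-11,73],R2,0,4))
E
python3 a5.py
```

```text
16.75 [401.8 -11.3 201.8] [[-0.001 -0.087  0.996]
 [ 0.     0.996  0.087]
 [-1.     0.    -0.001]] [ 0.13  0.34 -0.22  2.19  0.12  0.62 -0.09] 61.66327909150526 [-0.39356598  0.8387158  -1.10950084]
0 0.0429 0 0.0004 0.0005 -0.0015 -0.0011 0 | 0.0429 0 0.0004 0.0005 -0.0015 -0.0011 0 | 0.0429 0 0.0004 0.0005 -0.0015 -0.0011 0 | 0.0429 0 0.0004 0.0005 -0.0015 -0.0011 0
```

View pics/s9.png

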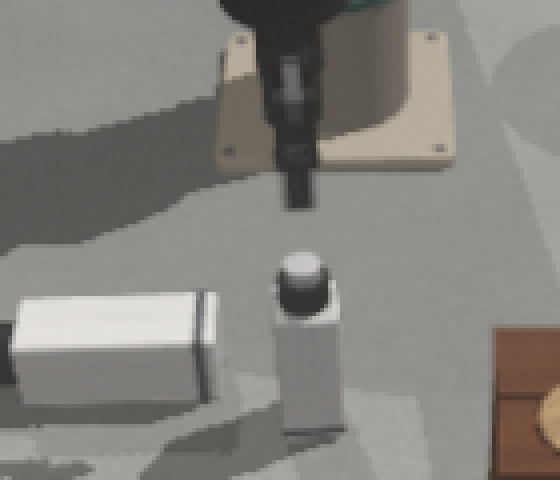

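```bash
python3 - <<'E'
from h import *
a=cv2.imread('pics/s7.png')[::4,::4]; b=cv2.imread('pics/s9.png')[::4,::4]
f=lambda i:cv2.resize(i[45:115,55:100],None,fx=8,fy=8,interpolation=cv2.INTER_CUBIC)
cv2.imwrite('pics/c9.png',np.hstack([f(a),f(b)]))
for z in(110,111,131,137,140,147): 
  p=proj('scene',[403,-11,z]);print(z,'crop',((p-[180+55,100+45])*8).round(0))
for x in (421,): 
  for z in(111,131,148,128): print('front rim',z,((proj('scene',[x,-11,z])-[235,145])*8).round(0))
for z in(0,110): print('tin front edge',z,((proj('scene',[425,-11,z])-[235,145])*8).round(0))
E
```

```text
110 crop [168. 235.]
111 crop [168. 233.]
131 crop [165. 186.]
137 crop [164. 172.]
140 crop [163. 165.]
147 crop [162. 148.]
front rim 111 [166. 268.]
front rim 131 [163. 221.]
front rim 148 [160. 181.]
front rim 128 [164. 229.]
tin front edge 0 [183. 514.]
tin front edge 110 [166. 279.]
```

View pics/c9.png

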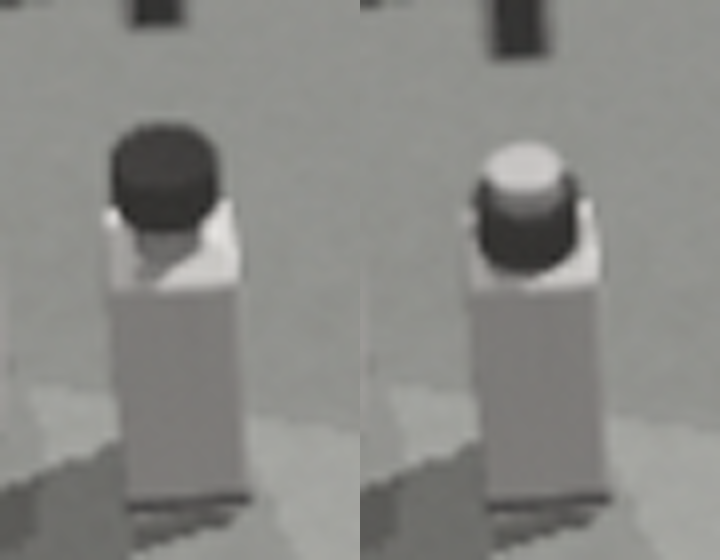

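The cap's lower rim is down by the shoulder, having moved about 17 mm. The push met a hard stop at TCP z=130.6, against 131 expected for home. The light neck now shows through the cap, as it does on the shut look-alike. Now the regrasp.

servo_tool --rows '[{"dx": 0.05, "dy": 0, "dz": 0.001, "wx": 0, "wy": 0, "wz": 0, "fingers": 0}, {"dx": 0.05, "dy": 0, "dz": 0, "wx": 0, "wy": 0, "wz": 0, "fingers": 0}, {"dx": 0.05, "dy": 0, "dz": 0, "wx": 0, "wy": 0, "wz": 0, "fingers": 0}, {"dx": 0.019, "dy": 0, "dz": 0, "wx": 0, "wy": 0, "wz": 0, "fingers": 0}, {"dx": 0, "dy": 0, "dz": 0, "wx": 0, "wy": 0, "wz": 0, "fingers": 0}]'

```text
clock: 17.38
eef_pos: [401.7, -10.9, 74.2]
tool_rot: [2.966, 1.567, 3.054]
force: [-0.5, -0.7, 0.9]
width: 85.4
```

servo_tool --rows '[{"dx": 0, "dy": 0, "dz": 0, "wx": 0, "wy": 0, "wz": 0, "fingers": 1}, {"dx": 0, "dy": 0, "dz": 0, "wx": 0, "wy": 0, "wz": 0, "fingers": 1}, {"dx": 0, "dy": 0, "dz": 0, "wx": 0, "wy": 0, "wz": 0, "fingers": 1}, {"dx": 0, "dy": 0, "dz": 0, "wx": 0, "wy": 0, "wz": 0, "fingers": 1}, {"dx": 0, "dy": 0, "dz": 0, "wx": 0, "wy": 0, "wz": 0, "fingers": 1}]'

```text
clock: 18.0
eef_pos: [404.2, -11.0, 76.7]
tool_rot: [0.077, 1.568, 0.164]
force: [-0.3, -0.3, 6.7]
width: 43.1
```

```bash
cat > a6.py <<'E'
from h import *; from pl import *
s=ctrl.read_state(); p0=s["eef_pos"];R0=Ro.from_euler("xyz",s["tool_rot"]).as_matrix()
print(s['clock'],p0.round(1),R0.round(3),s['qpos'].round(2),round(s['width'],1),s['force'].round(1))
p1=np.array([p0[0]+5,p0[1],265]);R2=Rtool([0,0,-1],R0[:,2])
show(plan(p0,R0,p1,R2,1,5)); p2=np.array([555.5,166,265]); print(); show(plan(p1,R2,p2,R2,1,6))
E
python3 a6.py; python3 - <<'E'
import sys; sys.path.insert(0,'.')
from h import *
save('../pics/s10.png' if 0 else 's10.png',ctrl.get_image('scene')[100:280,140:360].repeat(3,0).repeat(3,1))
E
```

```text
18.0 [404.2 -11.   76.7] [[ 0.003 -0.087  0.996]
 [ 0.001  0.996  0.087]
 [-1.     0.     0.003]] [ 0.03  0.6  -0.11  2.31  0.26  0.24 -0.22] 43.1 [-0.3 -0.3  6.7]
0 -0.0502 -0.0001 0.0015 0 0.0061 -0.0005 1 | -0.0502 -0.0001 0.0015 0 0.0061 -0.0005 1 | -0.0502 -0.0001 0.0014 0 0.0061 -0.0005 1 | -0.0502 -0.0001 0.0014 0 0.0061 -0.0005 1 | -0.0502 -0.0001 0.0014 0 0.0061 -0.0005 1

0 0 0.0363 0.0358 0 0 0 1 | 0 0.0363 0.0358 0 0 0 1 | 0 0.0363 0.0358 0 0 0 1 | 0 0.0363 0.0358 0 0 0 1 | 0 0.0363 0.0358 0 0 0 1
1 0 0.0363 0.0358 0 0 0 1
```

```bash
ls pics|tail -3
```

```text
t5.png
t6.png
top0.png
```

servo_tool --rows '[{"dx": -0.03, "dy": 0, "dz": 0, "wx": 0, "wy": 0, "wz": 0, "fingers": 1}, {"dx": -0.05, "dy": 0, "dz": 0.001, "wx": 0, "wy": 0, "wz": 0, "fingers": 1}, {"dx": -0.06, "dy": 0, "dz": 0.002, "wx": 0, "wy": 0, "wz": 0, "fingers": 1}, {"dx": -0.06, "dy": 0, "dz": 0.002, "wx": 0, "wy": 0, "wz": 0, "fingers": 1}, {"dx": -0.051, "dy": 0, "dz": 0.002, "wx": 0, "wy": 0, "wz": 0, "fingers": 1}]'

```text
clock: 18.68
eef_pos: [407.9, -10.8, 265.8]
tool_rot: [0.147, 1.569, 0.234]
force: [1.0, -0.1, -3.1]
width: 43.2
```

servo_tool --rows '[{"dx": 0, "dy": 0.0363, "dz": 0.0358, "wx": 0, "wy": 0, "wz": 0, "fingers": 1}, {"dx": 0, "dy": 0.0363, "dz": 0.0358, "wx": 0, "wy": 0, "wz": 0, "fingers": 1}, {"dx": 0, "dy": 0.0363, "dz": 0.0358, "wx": 0, "wy": 0, "wz": 0, "fingers": 1}, {"dx": 0, "dy": 0.0363, "dz": 0.0358, "wx": 0, "wy": 0, "wz": 0, "fingers": 1}, {"dx": 0, "dy": 0.0363, "dz": 0.0358, "wx": 0, "wy": 0, "wz": 0, "fingers": 1}]'

```text
clock: 19.3
eef_pos: [530.2, 137.1, 263.8]
tool_rot: [-2.586, 1.57, -2.499]
force: [1.3, 0.3, -2.8]
width: 43.1
```

servo_tool --rows '[{"dx": 0, "dy": 0.0363, "dz": 0.0358, "wx": 0, "wy": 0, "wz": 0, "fingers": 1}, {"dx": 0, "dy": 0, "dz": 0, "wx": 0, "wy": 0, "wz": 0, "fingers": 1}, {"dx": 0, "dy": 0, "dz": 0, "wx": 0, "wy": 0, "wz": 0, "fingers": 1}]'

```text
clock: 19.68
eef_pos: [553.5, 165.3, 263.6]
tool_rot: [-2.561, 1.569, -2.474]
force: [-0.7, 0.4, -2.7]
width: 43.4
```

```bash
python3 - <<'E'
from h import *; from pl import *
save('s11.png',cv2.resize(ctrl.get_image('scene')[110:290,270:470],None,fx=4,fy=3.3,interpolation=cv2.INTER_CUBIC)[:600])
i=ctrl.get_image('scene')[120:270,280:430]; save('s11.png',cv2.resize(i,None,fx=4,fy=4,interpolation=cv2.INTER_CUBIC))
s=ctrl.read_state(); p0=s["eef_pos"];R0=Ro.from_euler("xyz",s["tool_rot"]).as_matrix()
print(s['clock'],p0.round(1),R0.round(3),round(s['width'],1),s['force'].round(1))
print('foot if centred under TCP',((proj('scene',[p0[0]+22,p0[1],p0[2]-76.7])-[280,120])*4).round(0),'place',((proj('scene',[555.5,166,144])-[280,120])*4).round(0))
i=ctrl.get_image('top')[150:280,130:300]; save('t11.png',cv2.resize(i,None,fx=4,fy=4,interpolation=cv2.INTER_CUBIC))
E
```

```text
19.775 [553.8 164.7 264.1] [[-0.    -0.086  0.996]
 [-0.001  0.996  0.086]
 [-1.    -0.001 -0.   ]] 43.2 [ 0.3 -1.5 -3.6]
foot if centred under TCP [205. 307.] place [197. 337.]
```

View pics/s11.png

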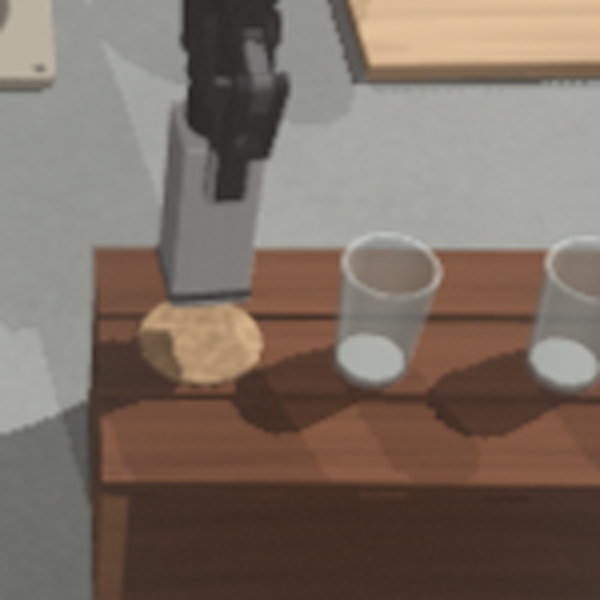

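View pics/t11.png

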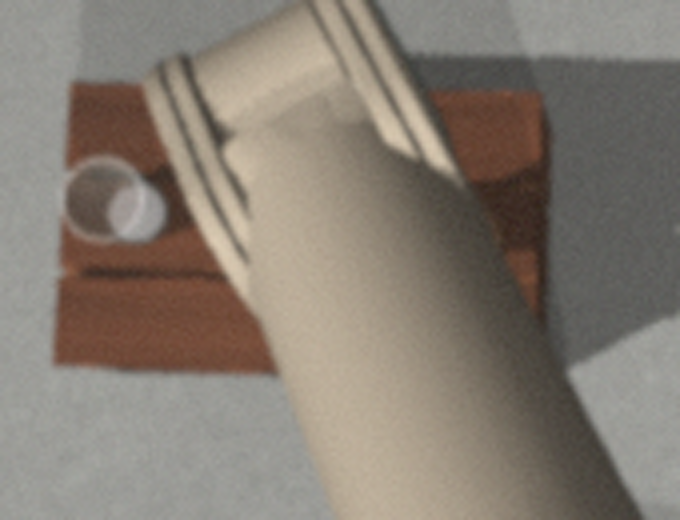

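```bash
python3 - <<'E'
from h import *
for n,box in(('top',(222,192,262,232)),('scene',(310,190,350,222))):
    i=cv2.imread(f'pics/{n}0.png'); x0,y0,x1,y1=box
    c=i[y0:y1,x0:x1].astype(int); 
    h=cv2.cvtColor(i,cv2.COLOR_BGR2HSV)[y0:y1,x0:x1]
    m=((c[...,1]>85)&(c[...,2]-c[...,0]>35)).astype(np.uint8)
    k,l,st,ce=cv2.connectedComponentsWithStats(m); j=1+np.argmax(st[1:,4]); m=(l==j).astype(np.uint8)
    ct=max(cv2.findContours(m,cv2.RETR_EXTERNAL,cv2.CHAIN_APPROX_NONE)[0],key=len)
    pts=ct[:,0].astype(float)+[x0,y0]
    W=np.array([atz(n,p,144)[:2] for p in pts])
    (cx,cy),r=cv2.minEnclosingCircle(W.astype(np.float32))
    A=np.c_[2*W,np.ones(len(W))];s=np.linalg.lstsq(A,(W**2).sum(1),rcond=None)[0]
    print(n,st[j],'ctr',s[:2].round(1),'r',np.sqrt(s[2]+s[0]**2+s[1]**2).round(1),'minc',round(cx,1),round(cy,1),round(r,1))
    big=cv2.resize(i[y0:y1,x0:x1],None,fx=8,fy=8,interpolation=cv2.INTER_CUBIC)
    cv2.imwrite(f'pics/co_{n}.png',big)
Q=lambda u,v:(280+(u+.5)/4-.5,120+(v+.5)/4-.5)
for v in(0,4): print('foot edge',[atz('scene',Q(*p),187.4).round(1)[:2].tolist() for p in((170,299+v),(249,295+v))])
E
```

```text
top [  5   6  29  28 618] ctr [555.4 166.9] r 36.1 minc 555.3 167.1 37.4
scene [  0   4  40  22 653] ctr [552.  166.9] r 41.2 minc 549.4 168.0 55.9
foot edge [[568.0, 144.9], [565.9, 189.4]]
foot edge [[571.3, 144.6], [569.2, 189.0]]
```

servo_tool --rows '[{"dx": 0.01, "dy": 0.0024, "dz": 0.0035, "wx": 0, "wy": 0, "wz": 0, "fingers": 1}, {"dx": 0.025, "dy": 0, "dz": 0, "wx": 0, "wy": 0, "wz": 0, "fingers": 1}, {"dx": 0.0187, "dy": 0, "dz": 0, "wx": 0, "wy": 0, "wz": 0, "fingers": 1}, {"dx": 0, "dy": 0, "dz": 0, "wx": 0, "wy": 0, "wz": 0, "fingers": 1}, {"dx": 0, "dy": 0, "dz": 0, "wx": 0, "wy": 0, "wz": 0, "fingers": 1}]'

```text
clock: 20.45
eef_pos: [557.5, 168.4, 224.4]
tool_rot: [0.368, 1.569, 0.456]
force: [0.6, 0.0, -2.5]
width: 43.1
```

```bash
python3 - <<'E'
from h import *; from pl import *
i=ctrl.get_image('scene')[120:270,280:430]; save('s12.png',cv2.resize(i,None,fx=4,fy=4,interpolation=cv2.INTER_CUBIC))
s=ctrl.read_state(); p0=s["eef_pos"];R0=Ro.from_euler("xyz",s["tool_rot"]).as_matrix()
print(s['clock'],p0.round(1),R0.round(3),round(s['width'],1),s['force'].round(1))
E
```

```text
20.5 [557.6 168.4 224.7] [[ 0.002 -0.087  0.996]
 [ 0.001  0.996  0.087]
 [-1.     0.001  0.002]] 43.0 [ 0.6  0.  -2.2]
```

View pics/s12.png

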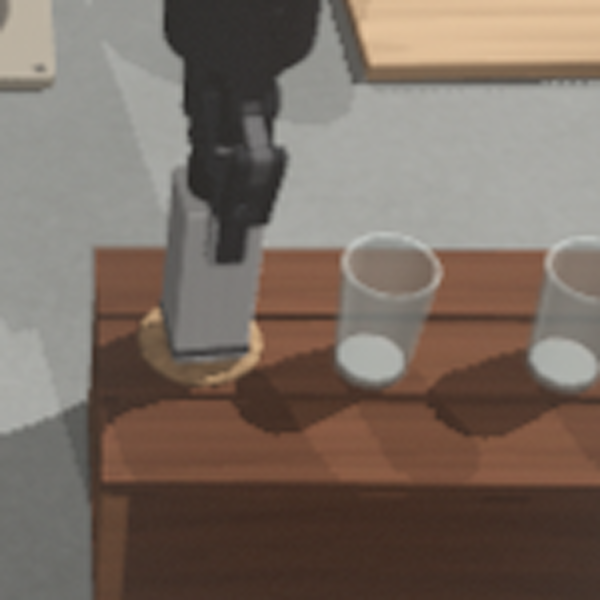

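servo_tool --rows '[{"dx": 0, "dy": -0.0033, "dz": 0.001, "wx": 0, "wy": 0, "wz": 0, "fingers": 1}, {"dx": 0.002, "dy": 0, "dz": 0, "wx": 0, "wy": 0, "wz": 0, "fingers": 1}, {"dx": 0.0017, "dy": 0, "dz": 0, "wx": 0, "wy": 0, "wz": 0, "fingers": 1}, {"dx": 0.0013, "dy": 0, "dz": 0, "wx": 0, "wy": 0, "wz": 0, "fingers": 1}, {"dx": 0, "dy": 0, "dz": 0, "wx": 0, "wy": 0, "wz": 0, "fingers": 1}]'

```text
clock: 21.12
eef_pos: [558.1, 165.8, 220.7]
tool_rot: [0.268, 1.569, 0.356]
force: [-0.6, -0.9, 1.3]
width: 43.1
```

```bash
python3 - <<'E'
from h import *; from pl import *
i=ctrl.get_image('scene')[120:270,280:430]; save('s13.png',cv2.resize(i,None,fx=4,fy=4,interpolation=cv2.INTER_CUBIC))
s=ctrl.read_state(); print(s['clock'],s['eef_pos'].round(1),s['force'].round(1))
E
```

```text
21.175 [558.1 165.9 220.7] [-0.8 -1.   1.9]
```

View pics/s13.png

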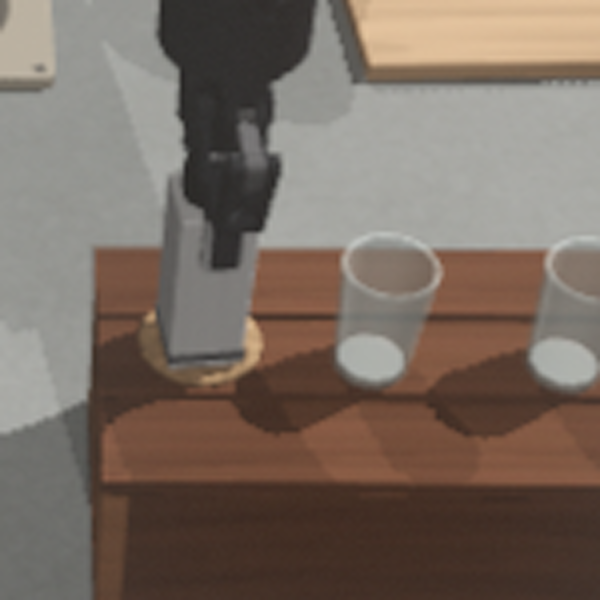

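servo_tool --rows '[{"dx": 0.0007, "dy": 0, "dz": 0, "wx": 0, "wy": 0, "wz": 0, "fingers": 1}, {"dx": 0, "dy": 0, "dz": 0, "wx": 0, "wy": 0, "wz": 0, "fingers": 0}, {"dx": 0, "dy": 0, "dz": 0, "wx": 0, "wy": 0, "wz": 0, "fingers": 0}, {"dx": 0, "dy": 0, "dz": 0, "wx": 0, "wy": 0, "wz": 0, "fingers": 0}, {"dx": 0, "dy": 0, "dz": 0, "wx": 0, "wy": 0, "wz": 0, "fingers": 0}]'

```text
clock: 21.8
eef_pos: [558.1, 165.8, 219.7]
tool_rot: [0.403, 1.57, 0.49]
force: [0.4, -0.1, -0.1]
width: 85.2
```

servo_tool --rows '[{"dx": -0.02, "dy": 0, "dz": 0, "wx": 0, "wy": 0, "wz": 0, "fingers": 0}, {"dx": -0.05, "dy": 0, "dz": 0, "wx": 0, "wy": 0, "wz": 0, "fingers": 0}, {"dx": -0.07, "dy": 0, "dz": 0, "wx": 0, "wy": 0, "wz": 0, "fingers": 0}, {"dx": -0.07, "dy": 0, "dz": 0, "wx": 0, "wy": 0, "wz": 0, "fingers": 0}, {"dx": -0.02, "dy": -0.07, "dz": 0, "wx": 0, "wy": 0, "wz": 0, "fingers": 0}]'

```text
clock: 22.42
eef_pos: [563.3, 118.8, 397.5]
tool_rot: [0.508, 1.56, 0.605]
force: [1.3, -0.6, -0.7]
width: 85.5
```

servo_tool --rows '[{"dx": 0, "dy": -0.08, "dz": 0, "wx": 0, "wy": 0, "wz": 0, "fingers": 0}, {"dx": 0, "dy": -0.08, "dz": 0, "wx": 0, "wy": 0, "wz": 0, "fingers": 0}, {"dx": 0, "dy": -0.08, "dz": 0, "wx": 0, "wy": 0, "wz": 0, "fingers": 0}, {"dx": 0, "dy": -0.05, "dz": 0, "wx": 0, "wy": 0, "wz": 0, "fingers": 0}, {"dx": 0, "dy": 0, "dz": 0, "wx": 0, "wy": 0, "wz": 0, "fingers": 0}]'

```text
clock: 23.05
eef_pos: [581.3, -107.8, 392.9]
tool_rot: [-0.814, 1.568, -0.733]
force: [-0.2, 0.9, -0.6]
width: 85.3
```

```bash
python3 - <<'E'
from h import *
i=ctrl.get_image('scene');save('s14f.png',i); save('s14.png',cv2.resize(i[120:270,280:430],None,fx=4,fy=4,interpolation=cv2.INTER_CUBIC))
i=ctrl.get_image('top'); save('t14f.png',i); save('t14.png',cv2.resize(i[160:260,140:280],None,fx=5,fy=5,interpolation=cv2.INTER_CUBIC))
print(ctrl.read_state()['clock'])
E
```

```text
23.15
```

View pics/s14.png

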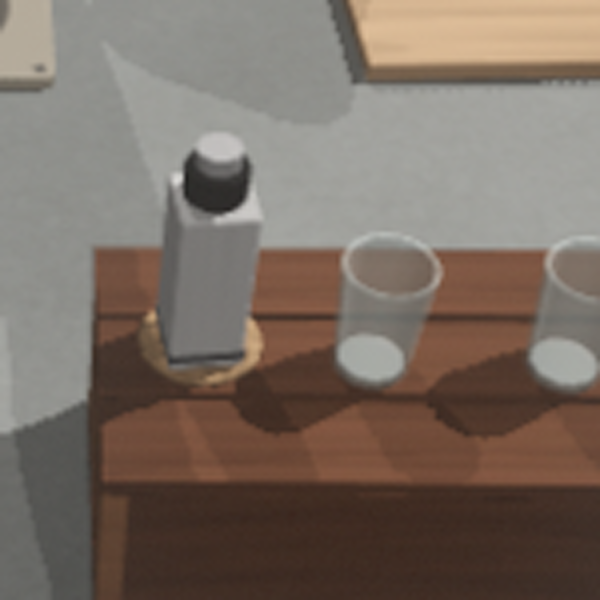

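View pics/t14.png

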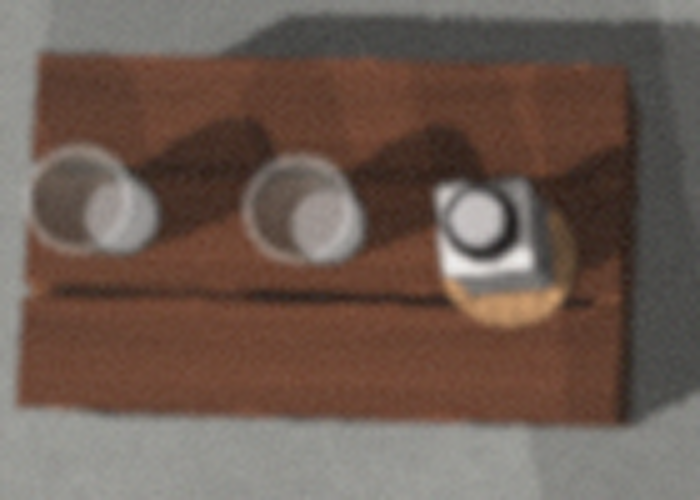

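View pics/s14f.png

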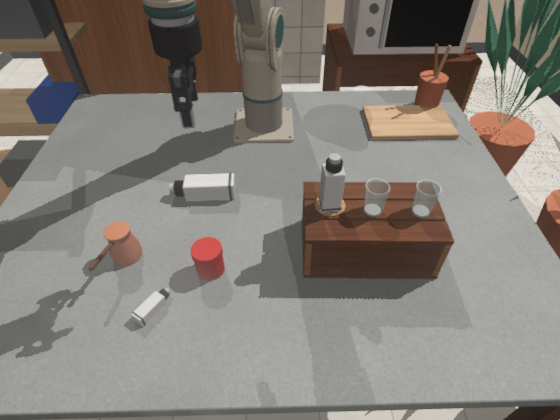

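```bash
python3 - <<'E'
from h import *
i=cv2.imread('pics/s14f.png'); cv2.imwrite('pics/c14.png',cv2.resize(i[148:222,312:352],None,fx=8,fy=8,interpolation=cv2.INTER_CUBIC))
P=lambda u,v:(140+(u+.5)/5-.5,160+(v+.5)/5-.5)
c=[atz('top',P(*p),254)[:2] for p in((436,184),(531,180),(538,272),(443,278))]
print(np.round(c,1).tolist(),'shoulder ctr',np.mean(c,0).round(1),'nubtop',atz('top',P(477,218),284).round(1))
C=np.array([556.5,166.5])
# predicted scene drawing: cap rims for j=0, shoulder square
T=np.mean(c,0); a=np.radians(5);u=np.array([np.cos(a),np.sin(a)]);v=np.array([-u[1],u[0]])
f=lambda X:((proj('scene',X)-[312,148])*8).round(0).tolist()
for nm,T in(('T',T),('557,166',np.array([557.,166]))):
  print(nm,'shoulder front L,R',f([*(T+22*u-22*v),254]),f([*(T+22*u+22*v),254]),'back',f([*(T-22*u-22*v),254]),f([*(T-22*u+22*v),254]))
  for j in(0,3): print(' j',j,'cap low front',f([*(T+18*u),255+j]),'top front',f([*(T+18*u),275+j]),'L',f([*(T-18*v),265+j]))
E
```

```text
[[580.3, 188.4], [581.7, 143.0], [537.5, 139.7], [535.1, 184.9]] shoulder ctr [558.6 164. ] nubtop [559.9 164.9 284. ]
T shoulder front L,R [100.0, 222.0] [266.0, 210.0] back [70.0, 117.0] [230.0, 106.0]
 j 0 cap low front [180.0, 203.0] top front [187.0, 143.0] L [103.0, 135.0]
 j 3 cap low front [181.0, 194.0] top front [188.0, 134.0] L [103.0, 126.0]
557,166 shoulder front L,R [107.0, 218.0] [272.0, 205.0] back [77.0, 113.0] [236.0, 102.0]
 j 0 cap low front [187.0, 199.0] top front [194.0, 139.0] L [109.0, 131.0]
 j 3 cap low front [188.0, 190.0] top front [195.0, 130.0] L [110.0, 122.0]
```

View pics/c14.png

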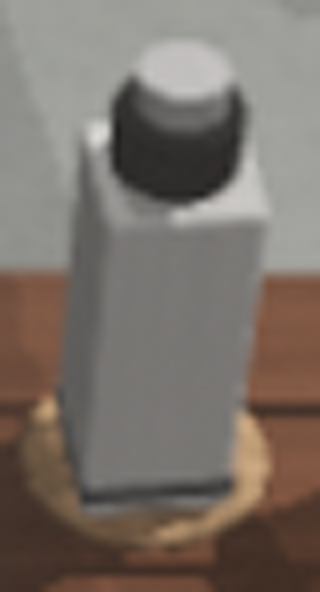

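Everything checks out in the pictures: the tin stands on the coaster, shut, and the pot, jar and glasses are at their starting pixels. The gripper is clear, so I'm handing in.

```bash
python3 - <<'E'
import cv2,numpy as np
for n in('scene','top'):
  a=cv2.imread(f'pics/{n}0.png',0).astype(float);b=cv2.imread(f'pics/{n[0]}14f.png',0).astype(float)
  for nm,bx in (dict(pot=(98,215,145,270),jar=(188,235,228,282),g1=(362,178,392,218),g2=(410,178,442,218)) if n=='scene' else dict(pot=(400,185,440,222),jar=(328,170,365,205),g1=(186,188,216,216),g2=(142,186,176,214))).items():
    x0,y0,x1,y1=bx; print(n,nm,np.round(cv2.phaseCorrelate(a[y0:y1,x0:x1].copy(),b[y0:y1,x0:x1].copy())[0],1))
from cell import ctrl
print(ctrl.finish_job())
E
```

```text
scene pot [-0.1 -0. ]
scene jar [ 0.1 -0.1]
scene g1 [-0. -0.]
scene g2 [0. 0.]
top pot [-19.5  -0.1]
top jar [-0.3  0. ]
top g1 [0.1 0. ]
top g2 [0.1 0. ]
the job is handed in; nothing more can be done
None
```

I did every step in the order asked and handed the job in at about 23 s; no verdict came back. I picked up the middle-sized tin, stood it upright on the worktop, pushed the cap home with the shut fingers and let go. Then I took it again from above, set it on the cork coaster and drew the arm clear.

**Last checks:**
- **Cap:** the push met a hard stop at a height of 130.6 mm (131 mm expected for fully home), with the force rising to 46 N. In the last picture the neck stands about 10 mm out of the cap, in proportion with the large look-alike tin, which looked shut. The cap's lower rim, about 1 pixel in the picture, read 2–3 mm high, which disagrees; I trusted the stop.
- **Force limit:** the 46 N was on the fingertips, not the gripper's body. The wrist readings stayed below 120 N.
- **Centring:** the two cameras disagree. The top one puts the tin about 4 mm off (+x, −y), the scene one about 2.5 mm off the other way in x, so on average it is within 1–2 mm. The whole foot is on the coaster.
- **Other things:** in the scene camera the pot, jar and both glasses show no shift beyond 0.1 pixel. In the top camera the jar moved no more than 0.3 pixel and the glasses 0.1. The pot gave a false 19 px there, most likely because the arm or its shadow was in that patch. I did not look at that picture to confirm it.

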